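# Make up the vise key and clear away the rest

## Robot

A 6-joint arm with a two-finger parallel gripper is mounted at the origin on the work surface. World frame = base frame: x ahead of the robot, y to its left, z up, the work surface at z = 0. Lengths are in m, angles in rad, forces in N, time in s.
With the tool pointing down it reaches from about 0.35 to 0.925 m from the base axis. Payload 6.4 kg.
Tool frame: the origin (TCP) lies midway between the tips of the shut fingers; the grasp point (between the pads) lies 19 mm behind it; z points along the fingers, y is the line along which they close (so a half turn about z gives the same grasp; the last joint's range is limited). The gripper opens to 94 mm and grips with 3 to 60 N. Pads are 16 mm wide; open, the fingers measure 119 mm over their backs; the gripper's body (75 mm by 177 mm) begins 78 mm behind the grasp point.
Start: joints at [-1.52, 0.245, 1.558, -0, 1.339, -0.174], TCP at [0.145, -0.634, 0.205] pointing down, gripper open.
Joint ranges: [-3.13, 3.13], [-1.02, 2.26], [0.13, 2.54], [-0.95, 4.09], [0.21, 2.88], [-2.74, 2.74]. Speed limits (rad/s): [2.57, 2.57, 3.14, 3.14, 3.14, 3.14].

## Interface

Orientations are given as a unit quaternion [x, y, z, w].
In Python, from workcell import manip, eyes, models gives the robot as it stands.
- The arm moves only by the tool jog_arm, never from a script. Its argument "steps" is a list of rows, each an object of numbers: "dx", "dy", "dz": the shift along the tool's x, y, z in mm; "rx", "ry", "rz": the turn, a rotation vector about the tool's x, y, z in degrees. A call has exactly 8 rows; each row shifts and turns the commanded pose from where the row before left it, along the tool's axes as they then stand; what a row does not reach is not made up. A row lasts 1/12 s, in which the tool goes at most 41.7 mm and 7.16 degrees, less where a joint would pass 70% of its speed; a pose out of reach is approached as far as the arm can. A call with a gripper value outside its range is refused whole. "jaw" is the closure, from -1 (fully open) to 1 (shut), set as the call begins (left out, the last holds). The fingers move at their own pace and stop on an object; "force" is the grip in N (left out, the last holds). Time passes only in rows, so rows that do not move let the fingers close, or fill a call up. It gives the time, the measured TCP pose, the force, the opening and the grip force at its end, in the units of the state.
- manip.read_state(): the state, without advancing time (a new reading comes with each control period).
- eyes.read_camera(name): name is "scene" or "top"; returns (picture, depth): 400x640x3 uint8, blue, green, red; 400x640 float32, m along the optical axis (not along the pixel's ray), 0 where there is no reading.
- eyes.camera_model(name): a dict with "fov_y" (degrees; the focal length in pixels is half the picture's height over the tangent of half this angle, whatever the lens; pixels are square), "cx", "cy" (the principal point, pixels), "R" (3x3) and "t" (3): a world point X has camera coordinates R X + t. Camera axes: x right, y down, z forward; pixel columns grow to the right and rows downward; lengths in m; the calibration is good to about 2 mm. A picture is of the moment at which its call begins. camera_model takes no time and is no camera call.
- manip.close_job(): hands the job in; it is judged then, once.
Trained networks look in the newest picture that a camera, given by its name, has taken for a name from the list of things; names that differ only in an ending like _2 or _b are one class to them, and where a whole thing is asked for, a point or a joint stands for the part that bears it (a point fixed in the world has none). Each returns a list of dicts, best first, with "score" (0 to 1); they miss things now and then, are a little off and sometimes report something else, mostly with a low value. They report only what shows in the picture. A call takes as long as a camera call. They do not tell look-alikes from the thing itself.
- models.outline_of(thing, camera): "pixels" (400x640 bool, what is visible of it) and "extent" ([centre column, centre row, width, height] in pixels, round what is visible of it).
The state is a dict: "clock": time; "joint_pos": joint angles; "joint_vel": joint speeds; "tau": joint torques, N m; "ee_pos": TCP position; "orientation": TCP orientation; "ft_force": force on the tool from outside, world axes, zero at the start; "wrist_torque": the same for the moment, N m; "finger_gap": finger opening in m; "grip_force": force on a finger pad.
Only numpy, scipy, OpenCV 4.12 (cv2) and the standard library are available. Lean on these libraries where they do the work, as an engineer would, in place of code of your own. Each camera call takes 0.05 s, during which the arm holds its last target. There are 200 camera calls.

## Task

First push the extension bar down onto the square drive that stands up in the ball vise until the spring ball clicks, then click the wide-headed socket fully home onto the extension bar in the same way. After that put whatever is left over, the narrow-headed socket and the grey burr cases that are lying about, into the open drawer and slide it fully shut; leave the jar and the graver cup standing where they are.

Things in the scene. Friction and masses are not known exactly. Their poses are not given: they have to be found in the camera images.
- vise: Round engraver's ball vise fixed to the bench, 104 mm diameter black foot, grey metal body, two steel jaw blocks holding an upright dark round driver whose square drive points up. Origin: on the bench at its centre axis, z up; the drive's faces lie along x and y.
- vise_shoulder (a point): Centre of the driver's flat round shoulder (25 mm across), 80 mm above the bench on the vise axis; a part is home when its underside sits on it. From it the drive rises 20 mm: 12.7 mm square, last 4 mm tapered to 8.7. The jaw blocks end 9 mm below the shoulder. Axes as vise.
- drive_ball (a joint): Spring ball on one side of the vise's drive, centre 11.5 mm above the shoulder. Value: how far it is pressed in, 0 = out (free or clicked), 0.0023 m = pressed flush by the lip of a part not yet home. Spring about 2.4 to 3.8 N. A part pushed down meets it 15 mm above home and needs roughly 4 to 12 N; the lip passes it in the last 3 mm and the ball springs out.
- extension: Steel extension bar standing upright, 180 g: 26 x 26 mm square body 50 mm tall (faces along its x and y, thin dark band near the top), then a 12.7 mm square drive 20 mm tall (last 4 mm tapered) with a spring ball. Square hole in the underside as in the sockets: 13.9 mm, 21 mm deep, same every quarter turn. Origin: centre of underside, z up.
- extension_shoulder (a point): Centre of the top face of the extension's 26 mm body, 50 mm above its underside, where its own square drive begins. A socket is home when its underside sits here. Axes as extension.
- extension_ball (a joint): Spring ball on one side of the extension's drive, centre 11.5 mm above the shoulder. Value: how far it is pressed in, 0 = out (free or clicked), 0.0023 m = pressed flush by the lip of a part not yet home. Spring about 2.4 to 3.8 N. A part pushed down meets it 15 mm above home and needs roughly 4 to 12 N; the lip passes it in the last 3 mm and the ball springs out.
- wide_socket: Steel socket with the wide head. Stands upright: lower 32 mm a 26 mm square sleeve, faces along its x and y, square hole downwards (13.9 mm, 21 mm deep, same every quarter turn; inside, a 7 mm high lip, then a wider groove for the spring ball); on top a round head 26 mm across, 14 mm high, dark hexagon on top. 46 mm tall, 120 g. Origin: centre of underside, z up.
- narrow_socket: Leftover steel socket with the narrow head. Stands upright: lower 32 mm a 26 mm square sleeve, faces along its x and y, square hole downwards (13.9 mm, 21 mm deep, same every quarter turn; inside, a 7 mm high lip, then a wider groove for the spring ball); on top a round head 15 mm across, 14 mm high, dark hexagon on top. 46 mm tall, 120 g. Origin: centre of underside, z up. May be absent.
- case1: Grey flat burr case, a closed box lying flat, 50 (x) x 26 (y) x 16 mm (z), 40 g, small steel clasp on the +x end. Origin: centre of the underside, z up. May be absent.
- case2: Grey flat burr case, a closed box lying flat, 50 (x) x 26 (y) x 16 mm (z), 40 g, small steel clasp on the +x end. Origin: centre of the underside, z up. May be absent.
- case3: Grey flat burr case, a closed box lying flat, 50 (x) x 26 (y) x 16 mm (z), 40 g, small steel clasp on the +x end. Origin: centre of the underside, z up. May be absent.
- case4: Grey flat burr case, a closed box lying flat, 50 (x) x 26 (y) x 16 mm (z), 40 g, small steel clasp on the +x end. Origin: centre of the underside, z up. May be absent.
- unit: Low black one-drawer unit fixed on the bench, 220 (x) x 250 (y) x 90 mm (z), its front facing the robot (its own -x). Origin: centre of the underside. z up.
- unit_drawer0 (a joint): The unit's drawer: 0 = shut, positive = metres pulled out towards the robot (its own -x); it starts 132 to 148 mm out. Rubs with about 1 N, stays where it is left, no latch.
- drawer_floor (a point): Centre of the drawer's inner floor, 22 mm above the bench, moving with it; axes as unit. Inside 175 (x) x 208 (y) mm; side walls 46 mm above the floor, front panel 55. The open part starts at the front panel's inner face (x = -0.0875 here; 21 mm thick) and is 6 mm shorter than the drawer is out. Things up to 54 mm tall pass under the unit's top.
- unit_drawer0_handle (a point): Middle of the drawer's horizontal bar handle, which runs along y for 120 mm, 35 mm in front of the drawer's front, 52 mm above the bench. Moves with the drawer.
- jar: Bystander: amber glass jar, 52 mm diameter, 85 mm tall. Origin: centre of the underside.
- graver_cup: Bystander: round wooden cup, 64 mm diameter, 70 mm tall, with tool handles sticking out to about 110 mm. Origin: centre of the underside.
There are look-alikes about, which are no part of the job. What is shaped like the case4 but green or red is not meant.

How it is judged:
On the way, in this order (a step that is already met when the one before it is completed fails the run):
1. the extension bar is clicked home on the vise's drive (horizontal distance between extension and vise_shoulder below 0.003 m and z of extension in the frame of vise_shoulder between -0.003 and 0.002 m and angle between extension's own z axis and vertical below 0.08 rad and value of joint drive_ball below 0.001 m), for 0.2 s.
2. the wide socket is clicked home on the extension bar (all of step 1 and horizontal distance between wide_socket and extension_shoulder below 0.003 m and z of wide_socket in the frame of extension_shoulder between -0.003 and 0.002 m and angle between wide_socket's own z axis and vertical below 0.08 rad and value of joint extension_ball below 0.001 m), for 0.2 s.
3. the leftovers are in the drawer and it is shut (x of narrow_socket in the frame of drawer_floor between -0.09 and 0.09 m and y of narrow_socket in the frame of drawer_floor between -0.106 and 0.106 m and z of narrow_socket in the frame of drawer_floor between -0.01 and 0.045 m and x of case1 in the frame of drawer_floor between -0.09 and 0.09 m and y of case1 in the frame of drawer_floor between -0.106 and 0.106 m and z of case1 in the frame of drawer_floor between -0.01 and 0.045 m and x of case2 in the frame of drawer_floor between -0.09 and 0.09 m and y of case2 in the frame of drawer_floor between -0.106 and 0.106 m and z of case2 in the frame of drawer_floor between -0.01 and 0.045 m and x of case3 in the frame of drawer_floor between -0.09 and 0.09 m and y of case3 in the frame of drawer_floor between -0.106 and 0.106 m and z of case3 in the frame of drawer_floor between -0.01 and 0.045 m and x of case4 in the frame of drawer_floor between -0.09 and 0.09 m and y of case4 in the frame of drawer_floor between -0.106 and 0.106 m and z of case4 in the frame of drawer_floor between -0.01 and 0.045 m and value of joint unit_drawer0 below 0.008 m), for 0.2 s.
At the end, for the whole second after the job is handed in: Extension on the vise shoulder and wide socket on the extension shoulder: within 2 mm of home, 3 mm sideways, 0.08 rad of upright, both balls out (under 1 mm); every narrow socket and case present inside the drawer; drawer within 8 mm of shut; the key at rest (all of step 2 and all of step 3 and linear speed of wide_socket below 0.02 m/s); the robot touches nothing.
It fails at once if the jar or the graver cup is tipped or shoved away (angle between any of jar, graver_cup's own z axis and vertical above 0.5 rad or distance of any of jar, graver_cup from where it was at the start of the episode above 0.06 m).
Of narrow_socket, case1, case2, case3, case4 only 3 to 5 are there at a start; the rules pass over those that are not, and their reading is None.
At some moment in a run one of case1, case2, case3, case4 may be knocked a few centimetres aside while the robot is not near it.
It also fails if it takes over 210 s, if anything falls off the work surface, if the arm or the gripper's body presses on something with over 40 N, if the wrist force passes 120 N, or if a joint passes its speed limit or range.

## Working session

There is one attempt and no reset: what is moved stays moved. The work goes in short steps, Python scripts to look and compute and a tool call to move; the robot and the scene stay as the last step left them, time stands still between calls to the robot, and variables do not carry over. Pictures are saved under pics/ and viewed, at most 14 in all, crops included, and the job is handed in when it is done.

Besides the shell and the picture viewer there is one more tool, called after "Call:" as name([rows], argument=value, ...), one row to a line, values as JSON. jog_arm: Moves the arm, as the interface text tells. Its arguments: {"type":"object","properties":{"steps":{"type":"array","items":{"type":"object","properties":{"dx":{"type":"number"},"dy":{"type":"number"},"dz":{"type":"number"},"rx":{"type":"number"},"ry":{"type":"number"},"rz":{"type":"number"}}}},"jaw":{"type":"number"},"force":{"type":"number"}},"required":["steps"]}

```bash
mkdir -p pics; ls; cat > h.py <<'E'
import numpy as np, cv2
from workcell import manip, eyes, models
def cam(n):
    m=eyes.camera_model(n); f=200/np.tan(np.radians(m["fov_y"])/2)
    return f,m["cx"],m["cy"],np.array(m["R"]),np.array(m["t"])
def cloud(n,d):
    f,cx,cy,R,t=cam(n); v,u=np.mgrid[0:400,0:640]
    P=np.stack([(u-cx)/f*d,(v-cy)/f*d,d],-1)
    return (P-t)@R
def proj(n,X):
    f,cx,cy,R,t=cam(n); p=R@np.array(X)+t
    return p[0]/p[2]*f+cx,p[1]/p[2]*f+cy
E
python3 - <<'E'
from h import *
print(manip.read_state())
for n in ("scene","top"):
    p,d=eyes.read_camera(n); cv2.imwrite(f"pics/{n}0.png",p); np.save(f"{n}0.npy",d); m=eyes.camera_model(n); print(n,m)
    P=cloud(n,d)
    for th in ["vise","extension","wide_socket","narrow_socket","case1","unit","unit_drawer0_handle","jar","graver_cup"]:
        for o in models.outline_of(th,n):
            q=P[o["pixels"]&(d>0)]
            if len(q): print(n,th,round(o["score"],2),np.round(o["extent"]),np.round(np.median(q,0),3),np.round(np.percentile(q,[2,98],0),3).tolist())
E
```

```text
pics
{'clock': 0.0, 'joint_pos': array([-1.52008609e+00,  2.45803017e-01,  1.55900064e+00, -3.62451069e-05,
        1.33870283e+00, -1.74095441e-01]), 'joint_vel': array([-0.00213602, -0.00068139, -0.00023606,  0.00039059,  0.00188745,
        0.00041058]), 'tau': array([ 5.23382787e-04, -4.15845752e+01, -3.14599371e+01,  6.83906442e-02,
        3.33617069e-02, -1.63669579e-04]), 'ee_pos': array([ 0.14486389, -0.6330341 ,  0.20435963]), 'orientation': array([ 9.93688525e-01,  1.12170405e-01,  4.13983654e-05, -9.56186882e-04]), 'ft_force': array([-0.65022509, -0.79267265,  0.8896274 ]), 'wrist_torque': array([ 0.04511394, -0.00747663, -0.01457134]), 'grip_force': 0.0, 'finger_gap': 0.09420473004469186}
scene {'fov_y': 54.653537720538246, 'cx': 320.67404039412924, 'cy': 196.7229997720848, 'R': array([[-0.7434085 ,  0.66879278,  0.00774727],
       [ 0.37428402,  0.42558592, -0.82388598],
       [-0.55430613, -0.60958415, -0.56670264]]), 't': array([ 0.37901958, -0.15716801,  1.41384822])}
scene vise 0.97 [378. 235.  43.  50.] [0.526 0.23  0.053] [[0.471, 0.181, 0.008], [0.555, 0.262, 0
[... 2970 characters left out ...]
8] [[0.471, -0.385, 0.016], [0.828, -0.138, 0.103]]
top unit 0.18 [317. 238.   9.  15.] [0.444 0.071 0.05 ] [[0.432, 0.057, -0.001], [0.46, 0.083, 0.072]]
top unit_drawer0_handle 0.58 [452. 202. 113.  86.] [ 0.554 -0.26   0.023] [[0.447, -0.361, 0.018], [0.643, -0.139, 0.079]]
top jar 0.95 [353. 111.  15.  34.] [ 0.755 -0.013  0.081] [[0.742, -0.036, 0.009], [0.787, 0.01, 0.088]]
top jar 0.47 [199. 176.  23.  18.] [0.592 0.373 0.016] [[0.572, 0.351, 0.003], [0.614, 0.395, 0.02]]
top graver_cup 0.97 [305. 113.  33.  39.] [0.755 0.105 0.049] [[0.723, 0.077, 0.004], [0.784, 0.135, 0.11]]
top graver_cup 0.27 [199. 178.  24.  18.] [0.591 0.373 0.016] [[0.571, 0.351, 0.001], [0.611, 0.396, 0.019]]
```

```bash
python3 - <<'E'
import cv2
for n,(a,b,c,e) in {"top":(150,540,60,330),"scene":(200,500,110,340)}.items():
    p=cv2.imread(f"pics/{n}0.png")[c:e,a:b]; p=cv2.resize(p,None,fx=2 if n=="top" else 2.5,fy=2 if n=="top" else 2.5,interpolation=cv2.INTER_CUBIC); cv2.imwrite(f"pics/{n}0c.png",p); print(p.shape)
E
```

```text
(540, 780, 3)
(575, 750, 3)
```

View pics/top0c.png

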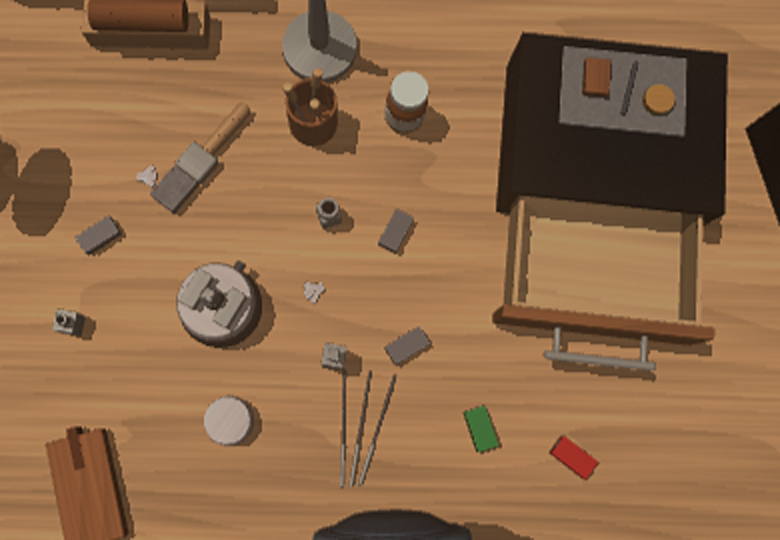

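View pics/scene0c.png

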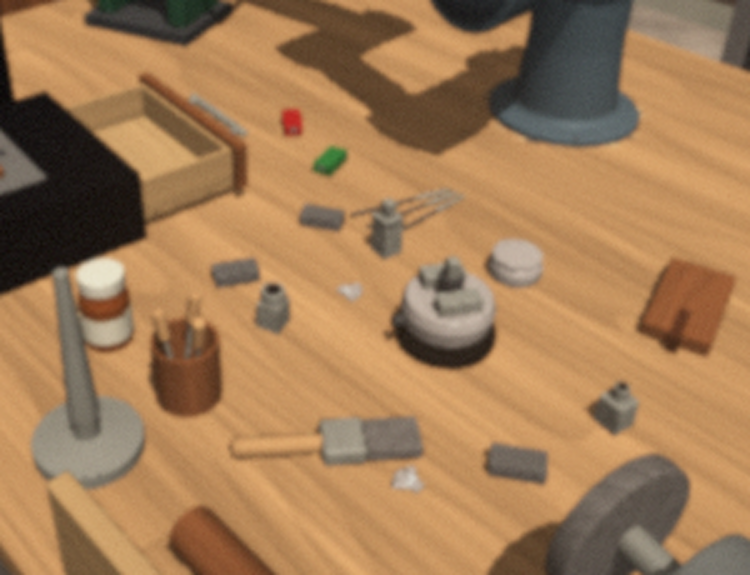

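Top crop: extension at (334,356), wide socket (328,210), narrow socket (68,320), vise (217,303), three grey cases at (100,236), (396,232) and (408,346). The green (482,428) and red (574,457) boxes are decoys. The scene crop shows the same set. Next I'll fit precise poses.

```bash
cat >> h.py <<'E'
from scipy.optimize import minimize
def boxpts(w,l,z0,z1):
    return np.array([[sx*w/2,sy*l/2,z] for sx in(-1,1) for sy in(-1,1) for z in(z0,z1)])
def cyl(r,z0,z1):
    a=np.linspace(0,2*np.pi,24,endpoint=False); return np.array([[r*np.cos(t),r*np.sin(t),z] for t in a for z in(z0,z1)])
MOD={"ext":[boxpts(.026,.026,0,.05),boxpts(.0127,.0127,.05,.067),boxpts(.0087,.0087,.067,.07)],
"wide":[boxpts(.026,.026,0,.032),cyl(.013,.032,.046)],"narrow":[boxpts(.026,.026,0,.032),cyl(.0075,.032,.046)],
"case":[boxpts(.05,.026,0,.016)],"foot":[cyl(.052,0,.02)],"drive":[boxpts(.0127,.0127,.085,.096),boxpts(.0087,.0087,.096,.1)]}
S=8
def sil(n,m,x,y,yaw,z,c0):
    f,cx,cy,R,t=cam(n); c,s=np.cos(yaw),np.sin(yaw)
    img=np.zeros((100*S,100*S),np.uint8)
    for b in MOD[m]:
        W=np.stack([x+c*b[:,0]-s*b[:,1],y+s*b[:,0]+c*b[:,1],z+b[:,2]],-1)
        p=W@R.T+t; uv=np.stack([p[:,0]/p[:,2]*f+cx,p[:,1]/p[:,2]*f+cy],-1)
        q=((uv-c0+50+.5)*S).astype(np.float32)
        cv2.fillConvexPoly(img,cv2.convexHull(np.round(q).astype(np.int32)),255)
    return cv2.resize(img,(100,100),interpolation=cv2.INTER_AREA)/255.
def fit(n,m,d,x,y,z=0,yaws=None,r=.05,zlo=.004,zhi=1,sym=90):
    P=cloud(n,d); M=(d>0)&(P[...,2]>zlo)&(P[...,2]<zhi)&(np.hypot(P[...,0]-x,P[...,1]-y)<r)
    k,L,_,C=cv2.connectedComponentsWithStats(M.astype(np.uint8))
    M=(L==1+np.argmax(C[1:,4]))
    c0=np.round(proj(n,[x,y,z+.02])).astype(int); T=np.pad(M,60)[c0[1]+10:c0[1]+110,c0[0]+10:c0[0]+110].astype(float)
    cost=lambda p:np.abs(sil(n,m,p[0],p[1],p[2]/20,z,c0)-T).sum()
    best=None
    for a in (yaws if yaws is not None else np.radians(np.arange(0,sym,sym/6))):
        o=minimize(cost,[x,y,a*20],method="Nelder-Mead",options=dict(initial_simplex=[[x,y,a*20],[x+.006,y,a*20],[x,y+.006,a*20],[x,y,a*20+5]],xatol=1e-4,fatol=.05))
        if best is None or o.fun<best.fun: best=o
    return np.round([best.x[0],best.x[1],np.degrees(best.x[2]/20)%sym,best.fun,T.sum()],4)
E
python3 - <<'E'
from h import *
D={n:np.load(n+"0.npy") for n in("scene","top")}
for n,d in D.items():
    P=cloud(n,d); q=P[(np.abs(P[...,0]-.52)<.03)&(np.abs(P[...,1]-.05)<.03)]; print(n,"bench z",q[:,2].mean(),q[:,2].std())
    for m,x,y in [("ext",.445,.071),("wide",.624,.081),("narrow",.479,.398),("case",.594,.373),("case",.607,-.003),("case",.463,-.018)]:
        print(n,m,fit(n,m,d,x,y,sym=180 if m=="case" else 90))
    V=P.reshape(-1,3); V=V[(np.abs(V[:,0]-.5)<.07)&(np.abs(V[:,1]-.21)<.07)]
    print("drive",np.round(V[V[:,2]>.085],3).mean(0),(V[:,2]>.085).sum())
    for lo,hi in[(.06,.076),(.077,.083)]:
        w=V[(V[:,2]>lo)&(V[:,2]<hi)]; print(lo,len(w),w.mean(0).round(4),cv2.minAreaRect(w[:,:2].astype(np.float32)*1000))
    img=np.full((600,600,3),255,np.uint8)
    for p in V:
        u,v=int((p[1]-.21)*-4200+300),int((p[0]-.505)*-4200+300); c=cv2.applyColorMap(np.uint8([[np.clip(p[2]*2500,0,255)]]),cv2.COLORMAP_JET)[0,0].tolist(); cv2.circle(img,(u,v),3,c,-1)
    cv2.imwrite(f"pics/v_{n}.png",img)
a=cv2.resize(cv2.imread("pics/v_top.png"),(400,400)); b=cv2.resize(cv2.imread("pics/v_scene.png"),(400,400)); cv2.imwrite("pics/v.png",np.hstack([a,b]))
E
```

```text
scene bench z 0.0008621598206351078 0.0012446653392812132Traceback (most recent call last):
  File "<stdin>", line 6, in <module>
  File "h.py", line 34, in fit
    M=(L==1+np.argmax(C[1:,4]))
                      ~^^^^^^
IndexError: index 4 is out of bounds for axis 1 with size 2
```

Swapped the stats and centroids; fixing.

```bash
sed -i 's/k,L,_,C=cv2/k,L,C,_=cv2/' h.py
cat > f.py <<'E'
from h import *
D={n:np.load(n+"0.npy") for n in("scene","top")}
for n,d in D.items():
    P=cloud(n,d); q=P[(np.abs(P[...,0]-.52)<.03)&(np.abs(P[...,1]-.05)<.03)]; print(n,"bench z",q[:,2].mean(),q[:,2].std())
    for m,x,y in [("ext",.445,.071),("wide",.624,.081),("narrow",.479,.398),("case",.594,.373),("case",.607,-.003),("case",.463,-.018)]:
        print(n,m,fit(n,m,d,x,y,sym=180 if m=="case" else 90))
    V=P.reshape(-1,3); V=V[(np.abs(V[:,0]-.5)<.07)&(np.abs(V[:,1]-.21)<.07)]
    print("drive",np.round(V[V[:,2]>.085],3).mean(0),(V[:,2]>.085).sum())
    for lo,hi in[(.06,.076),(.077,.083)]:
        w=V[(V[:,2]>lo)&(V[:,2]<hi)]; print(lo,len(w),w.mean(0).round(4),cv2.minAreaRect(w[:,:2].astype(np.float32)*1000))
    img=np.full((600,600,3),255,np.uint8)
    for p in V:
        u,v=int((p[1]-.21)*-4200+300),int((p[0]-.505)*-4200+300); c=cv2.applyColorMap(np.uint8([[np.clip(p[2]*2500,0,255)]]),cv2.COLORMAP_JET)[0,0].tolist(); cv2.circle(img,(u,v),3,c,-1)
    cv2.imwrite(f"pics/v_{n}.png",img)
a=cv2.resize(cv2.imread("pics/v_top.png"),(400,400)); b=cv2.resize(cv2.imread("pics/v_scene.png"),(400,400)); cv2.imwrite("pics/v.png",np.hstack([a,b]))
E
python3 f.py
```

```text
scene bench z 0.0008621598206351078 0.0012446653392812132
scene ext [4.40200e-01 6.67000e-02 8.56732e+01 2.66706e+01 2.37000e+02]
scene wide [6.23300e-01 7.86000e-02 1.64449e+01 1.88627e+01 2.19000e+02]
scene narrow [  0.4768   0.3972  80.8334  27.1137 253.    ]
scene case [  0.5906   0.3724 125.6847  33.6471 302.    ]Traceback (most recent call last):
  File "f.py", line 6, in <module>
    print(n,m,fit(n,m,d,x,y,sym=180 if m=="case" else 90))
              ~~~^^^^^^^^^^^^^^^^^^^^^^^^^^^^^^^^^^^^^^^^
  File "h.py", line 39, in fit
    o=minimize(cost,[x,y,a*20],method="Nelder-Mead",options=dict(initial_simplex=[[x,y,a*20],[x+.006,y,a*20],[x,y+.006,a*20],[x,y,a*20+5]],xatol=1e-4,fatol=.05))
    res = _minimize_neldermead(fun, x0, args, callback, bounds=bounds,
                               **options)
    fxr = func(xr)
    fx = function(np.copy(x), *(wrapper_args + args))
  File "h.py", line 36, in <lambda>
    cost=lambda p:np.abs(sil(n,m,p[0],p[1],p[2]/20,z,c0)-T).sum()
                         ~~~^^^^^^^^^^^^^^^^^^^^^^^^^^^^
  File "h.py", line 23, in sil
    f,cx,cy,R,t=cam(n); c,s=np.cos(yaw),np.sin(yaw)
                ~~~^^^
  File "h.py", line 4, in cam
    m=eyes.camera_model(n); f=200/np.tan(np.radians(m["fov_y"])/2)
ValueError: time passes only in moves, steps and waits
```

```bash
sed -i 's/^def cam(n):/import functools\n@functools.cache\ndef cam(n):/' h.py; python3 f.py
```

```text
scene bench z 0.0008621598206351078 0.0012446653392812132
scene ext [4.40200e-01 6.67000e-02 8.56732e+01 2.66706e+01 2.37000e+02]
scene wide [6.23300e-01 7.86000e-02 1.64449e+01 1.88627e+01 2.19000e+02]
scene narrow [  0.4768   0.3972  80.8334  27.1137 253.    ]
scene case [  0.5906   0.3724 125.6847  33.6471 302.    ]
scene case [ 6.045000e-01 -7.200000e-03  1.502155e+02  2.466670e+01  1.700000e+02]
scene case [ 4.581000e-01 -2.280000e-02  1.213949e+02  2.338820e+01  1.410000e+02]
drive [0.50776744 0.2157907  0.095     ] 43
0.06 261 [0.5148 0.2209 0.0692] ((506.6982727050781, 214.07989501953125), (68.0907974243164, 44.89666748046875), 61.64263916015625)
0.077 40 [0.5092 0.2175 0.08  ] ((507.231689453125, 216.2098388671875), (17.864425659179688, 25.86825180053711), 51.985740661621094)
top bench z 7.122448051039475e-05 0.0016692009536959224
top ext [4.46000e-01 7.03000e-02 8.33987e+01 1.17882e+01 1.40000e+02]
top wide [6.27800e-01 8.21000e-02 1.84851e+01 1.51569e+01 1.45000e+02]
top narrow [  0.4811   0.3993  80.466   16.1412 162.    ]
top case [  0.5945   0.3754 126.4038  25.7647 231.    ]
top case [ 6.09300e-01 -4.00000e-03  1.54139e+02  1.60627e+01  2.13000e+02]
top case [ 4.636000e-01 -1.940000e-02  1.220332e+02  1.538430e+01  2.220000e+02]
drive [0.50590476 0.21319048 0.09707143] 42
0.06 354 [0.5063 0.2129 0.0705] ((507.1024169921875, 213.78045654296875), (65.9865951538086, 45.06610107421875), 61.316558837890625)
0.077 49 [0.5048 0.2124 0.0802] ((506.3696594238281, 213.9459991455078), (23.52993392944336, 22.731523513793945), 46.73705291748047)
```

View pics/v.png

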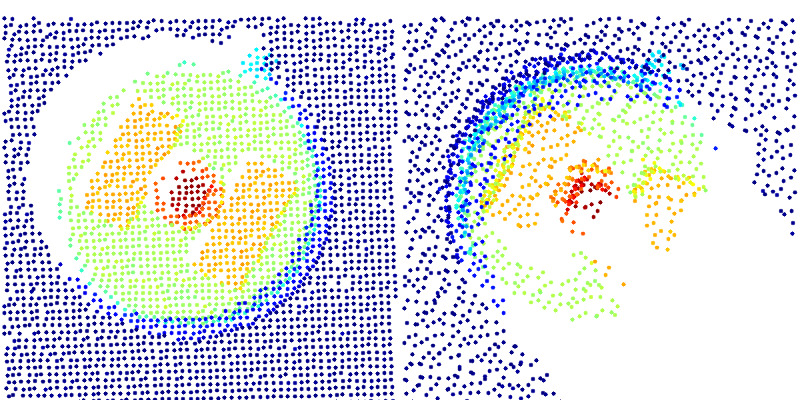

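```bash
sed -i 's/,0,\.05)/,.005,.05)/; s/,0,\.032)/,.005,.032)/g; s/,0,\.016)/,.005,.016)/; s/zlo=.004/zlo=.005/' h.py; grep -n MOD= -A3 h.py
cat > g.py <<'E'
from h import *
D={n:np.load(n+"0.npy") for n in("scene","top")}
for m,x,y,zt in [("ext",.445,.071,.05),("wide",.624,.081,.046),("narrow",.479,.398,.032),("case",.594,.373,.016),("case",.607,-.003,.016),("case",.463,-.018,.016)]:
    for n,d in D.items():
        P=cloud(n,d).reshape(-1,3); w=P[(np.hypot(P[:,0]-x,P[:,1]-y)<.04)&(np.abs(P[:,2]-zt)<.004)]
        print(n,m,fit(n,m,d,x,y,sym=180 if m=="case" else 90),"topface",(w[:,:2].min(0)+w[:,:2].max(0)).round(4)/2,w.mean(0).round(4))
# unit & drawer
d=D["top"];P=cloud("top",d).reshape(-1,3)
t=P[(P[:,2]>.08)&(P[:,0]>.55)&(P[:,0]<.9)&(P[:,1]<-.08)&(P[:,1]>-.42)&(P[:,2]<.098)]; print("unit top",cv2.minAreaRect(t[:,:2].astype(np.float32)*1000))
t=P[(abs(P[:,2]-.077)<.005)&(P[:,0]>.42)&(P[:,0]<.56)&(P[:,1]<-.08)&(P[:,1]>-.42)]; print("front top",len(t),t.mean(0),cv2.minAreaRect(t[:,:2].astype(np.float32)*1000))
t=P[(abs(P[:,2]-.022)<.004)&(P[:,0]>.45)&(P[:,0]<.7)&(P[:,1]<-.14)&(P[:,1]>-.38)]; print("floor",len(t),t.mean(0),cv2.minAreaRect(t[:,:2].astype(np.float32)*1000))
t=P[(abs(P[:,2]-.052)<.01)&(P[:,0]>.40)&(P[:,0]<.465)&(P[:,1]<-.14)&(P[:,1]>-.36)]; print("handle",len(t),t.mean(0),t.min(0),t.max(0))
E
python3 g.py
```

```text
20:MOD={"ext":[boxpts(.026,.026,.005,.05),boxpts(.0127,.0127,.05,.067),boxpts(.0087,.0087,.067,.07)],
21-"wide":[boxpts(.026,.026,.005,.032),cyl(.013,.032,.046)],"narrow":[boxpts(.026,.026,.005,.032),cyl(.0075,.032,.046)],
22-"case":[boxpts(.05,.026,.005,.016)],"foot":[cyl(.052,0,.02)],"drive":[boxpts(.0127,.0127,.085,.096),boxpts(.0087,.0087,.096,.1)]}
23-S=8
scene ext [4.42200e-01 6.87000e-02 7.98213e+01 1.99176e+01 2.33000e+02] topface [0.4453 0.071 ] [0.4483 0.0733 0.0502]
top ext [4.45800e-01 7.03000e-02 8.34596e+01 1.07490e+01 1.39000e+02] topface [0.4456  0.07025] [0.445  0.0703 0.0496]
scene wide [6.25300e-01 8.10000e-02 1.81470e+01 1.28549e+01 2.14000e+02] topface [0.62535 0.08145] [0.6267 0.0834 0.046 ]
top wide [6.27500e-01 8.20000e-02 1.91772e+01 1.20431e+01 1.42000e+02] topface [0.62655 0.08235] [0.6267 0.082  0.0461]
scene narrow [  0.4786   0.3981  83.5377  16.7961 249.    ] topface [0.47995 0.3979 ] [0.4835 0.4004 0.0321]
top narrow [  0.4807   0.3991  81.347   13.3098 159.    ] topface [0.48045 0.3982 ] [0.4797 0.3962 0.0321]
scene case [  0.5917   0.3731 126.4701  1
[... 541 characters left out ...]
3  -0.01855] [ 0.4628 -0.0179  0.0161]
top case [ 4.63400e-01 -1.91000e-02  1.22683e+02  1.45647e+01  2.22000e+02] topface [ 0.463   -0.01865] [ 0.463 -0.019  0.016]
unit top ((730.8671264648438, -267.1502380371094), (252.31109619140625, 208.0316925048828), 84.81189727783203)
front top 703 [ 0.48884145 -0.24455385  0.07710199] ((496.6789245605469, -243.6800537109375), (80.75723266601562, 237.53045654296875), 7.622851371765137)
floor 4273 [ 0.57691489 -0.2586673   0.02194113] ((564.756103515625, -247.58489990234375), (222.3485565185547, 166.9496612548828), 85.123046875)
handle 296 [ 0.44790547 -0.24402542  0.05574667] [ 0.43734672 -0.30545568  0.04862164] [ 0.46356984 -0.17719185  0.06043082]
```

Extension, vise and the rest agree between both cameras. Moving above the extension now.

Call:
jog_arm([
  {"dx":26,"dy":-27},
  {"dx":26,"dy":-27},
  {"dx":26,"dy":-27},
  {"dx":26,"dy":-27},
  {"dx":26,"dy":-27},
  {"dx":26,"dy":-27},
  {"dx":26,"dy":-27},
  {"dx":26,"dy":-27},
], jaw=-1, force=50)

```text
invalid input
```

Call:
jog_arm([
  {"dx":20,"dy":-33.5},
  {"dx":20,"dy":-33.5},
  {"dx":20,"dy":-33.5},
  {"dx":20,"dy":-33.5},
  {"dx":20,"dy":-33.5},
  {"dx":20,"dy":-33.5},
  {"dx":20,"dy":-33.5},
  {"dx":20,"dy":-33.5},
])

```text
invalid input
```

Call:
jog_arm([
  {"dx":20,"dy":-33.5},
  {"dx":20,"dy":-33.5},
  {"dx":20,"dy":-33.5},
  {"dx":20,"dy":-33.5},
  {"rz":6.8},
  {"rz":6.8},
  {"rz":6.8},
  {},
])

```text
invalid input
```

```bash
cat >> h.py <<'E'
from scipy.spatial.transform import Rotation as Ro
def goto(x,y,z,th):
    "tool-frame move (mm, before any turn) and rz from where the tool stands"
    s=manip.read_state(); R=Ro.from_quat(s["orientation"]).as_matrix(); p=s["ee_pos"]
    h=np.degrees(np.arctan2(R[1,0],R[0,0])); d=R.T@(np.array([x,y,z])-p)*1000
    print("t",round(s["clock"],2),"tcp",p.round(4),"head",h.round(2),"tilt",np.degrees(np.arccos(-R[2,2])).round(2),"gap",round(s["finger_gap"],4),"F",s["ft_force"].round(1),"grip",round(s["grip_force"],1))
    print("move mm",d.round(1),"rz",round((h-th+45)%90-45,1),"(mod 90)")
E
python3 -c "
from h import *
goto(.4455,.0703,.016,-7.5)"
```

```text
t 1.0 tcp [ 0.1449 -0.6337  0.2055] head 12.88 tilt 0.0 gap 0.0942 F [-0.5 -0.2 -0.3] grip 0.0
move mm [ 449.9 -619.3  189.5] rz 20.4 (mod 90)
```

Call:
jog_arm([
  {"dx":26,"dy":-27,"dz":0,"rx":0,"ry":0,"rz":0},
  {"dx":26,"dy":-27,"dz":0,"rx":0,"ry":0,"rz":0},
  {"dx":26,"dy":-27,"dz":0,"rx":0,"ry":0,"rz":0},
  {"dx":26,"dy":-27,"dz":0,"rx":0,"ry":0,"rz":0},
  {"dx":26,"dy":-27,"dz":0,"rx":0,"ry":0,"rz":0},
  {"dx":26,"dy":-27,"dz":0,"rx":0,"ry":0,"rz":0},
  {"dx":26,"dy":-27,"dz":0,"rx":0,"ry":0,"rz":0},
  {"dx":26,"dy":-27,"dz":0,"rx":0,"ry":0,"rz":0},
], jaw=-1, force=50)

```text
clock: 1.67
ee_pos: [0.3001, -0.3752, 0.2056]
orientation: [0.994, 0.112, 0.0, 0.0]
ft_force: [0.3, 0.4, -0.2]
finger_gap: 0.0941
grip_force: 0.0
```

Call:
jog_arm([
  {"dx":20,"dy":-33.5,"dz":0,"rx":0,"ry":0,"rz":0},
  {"dx":20,"dy":-33.5,"dz":0,"rx":0,"ry":0,"rz":0},
  {"dx":20,"dy":-33.5,"dz":0,"rx":0,"ry":0,"rz":0},
  {"dx":20,"dy":-33.5,"dz":0,"rx":0,"ry":0,"rz":0},
  {"dx":20,"dy":-33.5,"dz":0,"rx":0,"ry":0,"rz":0},
  {"dx":20,"dy":-33.5,"dz":0,"rx":0,"ry":0,"rz":0},
  {"dx":20,"dy":-33.5,"dz":0,"rx":0,"ry":0,"rz":0},
  {"dx":20,"dy":-33.5,"dz":0,"rx":0,"ry":0,"rz":0},
])

```text
clock: 2.33
ee_pos: [0.396, -0.078, 0.2059]
orientation: [0.994, 0.112, 0.001, 0.0]
ft_force: [0.6, -0.8, 1.0]
finger_gap: 0.0939
grip_force: 0.0
```

Call:
jog_arm([
  {"dx":20,"dy":-33.5,"dz":0,"rx":0,"ry":0,"rz":0},
  {"dx":20,"dy":-33.5,"dz":0,"rx":0,"ry":0,"rz":0},
  {"dx":20,"dy":-33.5,"dz":0,"rx":0,"ry":0,"rz":0},
  {"dx":20,"dy":-33.5,"dz":0,"rx":0,"ry":0,"rz":0},
  {"dx":0,"dy":0,"dz":0,"rx":0,"ry":0,"rz":6.8},
  {"dx":0,"dy":0,"dz":0,"rx":0,"ry":0,"rz":6.8},
  {"dx":0,"dy":0,"dz":0,"rx":0,"ry":0,"rz":6.8},
  {"dx":0,"dy":0,"dz":0,"rx":0,"ry":0,"rz":0},
])

```text
clock: 3.0
ee_pos: [0.4439, 0.0691, 0.2055]
orientation: [0.998, -0.066, 0.0, 0.0]
ft_force: [-0.0, 0.4, 0.5]
finger_gap: 0.0941
grip_force: 0.0
```

```bash
python3 -c "
from h import *
goto(.4455,.0703,.016,-7.5)"
```

```text
t 3.0 tcp [0.4439 0.0691 0.2055] head -7.57 tilt 0.01 gap 0.0941 F [-0.   0.4  0.5] grip 0.0
move mm [  1.4  -1.4 189.5] rz -0.1 (mod 90)
```

Call:
jog_arm([
  {"dx":1.4,"dy":-1.4,"dz":35,"rx":0,"ry":0,"rz":0},
  {"dx":0,"dy":0,"dz":35,"rx":0,"ry":0,"rz":0},
  {"dx":0,"dy":0,"dz":35,"rx":0,"ry":0,"rz":0},
  {"dx":0,"dy":0,"dz":35,"rx":0,"ry":0,"rz":0},
  {"dx":0,"dy":0,"dz":30,"rx":0,"ry":0,"rz":0},
  {"dx":0,"dy":0,"dz":19,"rx":0,"ry":0,"rz":0},
  {"dx":0,"dy":0,"dz":0,"rx":0,"ry":0,"rz":0},
  {"dx":0,"dy":0,"dz":0,"rx":0,"ry":0,"rz":0},
])

```text
clock: 3.67
ee_pos: [0.4449, 0.0697, 0.0161]
orientation: [0.998, -0.065, -0.001, -0.0]
ft_force: [0.1, -0.3, 1.0]
finger_gap: 0.0941
grip_force: 0.0
```

Call:
jog_arm([
  {"dx":0,"dy":0,"dz":0,"rx":0,"ry":0,"rz":0},
  {"dx":0,"dy":0,"dz":0,"rx":0,"ry":0,"rz":0},
  {"dx":0,"dy":0,"dz":0,"rx":0,"ry":0,"rz":0},
  {"dx":0,"dy":0,"dz":0,"rx":0,"ry":0,"rz":0},
  {"dx":0,"dy":0,"dz":0,"rx":0,"ry":0,"rz":0},
  {"dx":0,"dy":0,"dz":0,"rx":0,"ry":0,"rz":0},
  {"dx":0,"dy":0,"dz":0,"rx":0,"ry":0,"rz":0},
  {"dx":0,"dy":0,"dz":0,"rx":0,"ry":0,"rz":0},
], jaw=1, force=50)

```text
clock: 4.33
ee_pos: [0.4455, 0.0699, 0.0165]
orientation: [0.998, -0.066, 0.0, -0.0]
ft_force: [-0.1, 0.3, 0.7]
finger_gap: 0.0444
grip_force: 0.0
```

Call:
jog_arm([
  {"dx":0,"dy":0,"dz":0,"rx":0,"ry":0,"rz":0},
  {"dx":0,"dy":0,"dz":-25,"rx":0,"ry":0,"rz":0},
  {"dx":0,"dy":0,"dz":-25,"rx":0,"ry":0,"rz":0},
  {"dx":0,"dy":0,"dz":-25,"rx":0,"ry":0,"rz":0},
  {"dx":0,"dy":0,"dz":-25,"rx":0,"ry":0,"rz":0},
  {"dx":0,"dy":0,"dz":-20,"rx":0,"ry":0,"rz":0},
  {"dx":0,"dy":0,"dz":0,"rx":0,"ry":0,"rz":0},
  {"dx":0,"dy":0,"dz":0,"rx":0,"ry":0,"rz":0},
])

```text
clock: 5.0
ee_pos: [0.4461, 0.0698, 0.1371]
orientation: [0.998, -0.066, 0.001, 0.0]
ft_force: [-0.4, -0.6, -1.1]
finger_gap: 0.0005
grip_force: 0.0
```

```bash
python3 -c "
from h import *
goto(.5065,.2138,.136,-28.6)
p,d=eyes.read_camera('scene'); cv2.imwrite('pics/s1.png',p); np.save('scene1.npy',d)
p,d=eyes.read_camera('top'); cv2.imwrite('pics/t1.png',p); np.save('top1.npy',d)
u,v=map(int,proj('scene',[.445,.07,.15])); p=cv2.imread('pics/s1.png')[v-60:v+60,u-80:u+80]; cv2.imwrite('pics/s1c.png',cv2.resize(p,None,fx=4,fy=4,interpolation=2))
"
```

```text
t 5.0 tcp [0.4461 0.0698 0.1371] head -7.52 tilt 0.13 gap 0.0005 F [-0.4 -0.6 -1.1] grip 0.0
move mm [  41.1 -150.7    1.2] rz 21.1 (mod 90)
```

View pics/s1c.png

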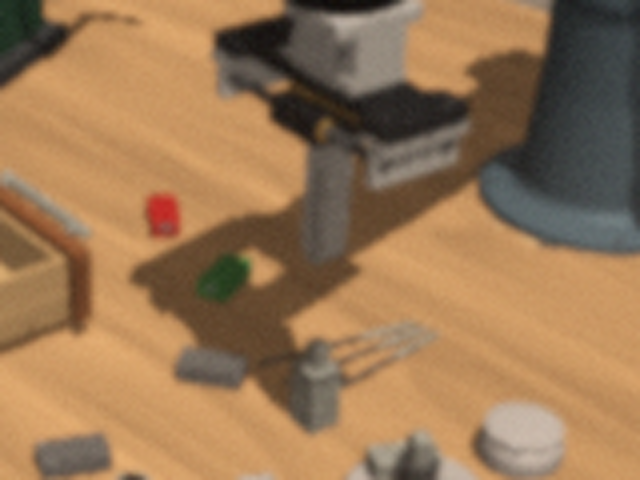

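The jaws are slow, about 75 mm/s, so I lifted before they closed. The extension still stands at (317,395) under the shut gripper at (325,250). I'll check its pose while reopening.

Call:
jog_arm([
  {"dx":0,"dy":0,"dz":0,"rx":0,"ry":0,"rz":0},
  {"dx":0,"dy":0,"dz":0,"rx":0,"ry":0,"rz":0},
  {"dx":0,"dy":0,"dz":0,"rx":0,"ry":0,"rz":0},
  {"dx":0,"dy":0,"dz":0,"rx":0,"ry":0,"rz":0},
  {"dx":0,"dy":0,"dz":0,"rx":0,"ry":0,"rz":0},
  {"dx":0,"dy":0,"dz":0,"rx":0,"ry":0,"rz":0},
  {"dx":0,"dy":0,"dz":0,"rx":0,"ry":0,"rz":0},
  {"dx":0,"dy":0,"dz":0,"rx":0,"ry":0,"rz":0},
], jaw=-0.4)

```text
clock: 5.77
ee_pos: [0.4455, 0.0699, 0.1365]
orientation: [0.998, -0.066, 0.0, 0.0]
ft_force: [-0.3, -0.2, 0.1]
finger_gap: 0.0502
grip_force: 0.0
```

```bash
python3 -c "
from h import *
print(fit('scene','ext',np.load('scene1.npy'),.4445,.07,zhi=.075))
print(fit('scene','ext',np.load('scene0.npy'),.4445,.07,zhi=.075))
P=cloud('scene',np.load('scene1.npy')).reshape(-1,3); w=P[(np.hypot(P[:,0]-.445,P[:,1]-.07)<.04)&(np.abs(P[:,2]-.05)<.004)]
print((w[:,:2].min(0)+w[:,:2].max(0))/2,w.mean(0))
goto(.4455,.0703,.016,-7.5)"
```

```text
[4.42700e-01 6.85000e-02 8.42836e+01 1.92000e+01 2.37000e+02]
[4.42300e-01 6.88000e-02 7.95260e+01 1.98863e+01 2.33000e+02]
[0.44539457 0.07116345] [0.44807058 0.07337811 0.0497653 ]
t 5.77 tcp [0.4455 0.0699 0.1365] head -7.52 tilt 0.0 gap 0.0502 F [-0.3 -0.2  0.1] grip 0.0
move mm [ -0.   -0.4 120.5] rz -0.0 (mod 90)
```

The bar hasn't moved. The gap will reach about 66 mm, so I'll descend, close and wait two calls, then lift.

Call:
jog_arm([
  {"dx":0,"dy":0,"dz":0,"rx":0,"ry":0,"rz":0},
  {"dx":0,"dy":-0.4,"dz":25,"rx":0,"ry":0,"rz":0},
  {"dx":0,"dy":0,"dz":30,"rx":0,"ry":0,"rz":0},
  {"dx":0,"dy":0,"dz":30,"rx":0,"ry":0,"rz":0},
  {"dx":0,"dy":0,"dz":25,"rx":0,"ry":0,"rz":0},
  {"dx":0,"dy":0,"dz":10.5,"rx":0,"ry":0,"rz":0},
  {"dx":0,"dy":0,"dz":0,"rx":0,"ry":0,"rz":0},
  {"dx":0,"dy":0,"dz":0,"rx":0,"ry":0,"rz":0},
])

```text
clock: 6.43
ee_pos: [0.4458, 0.0702, 0.0164]
orientation: [0.998, -0.066, -0.0, -0.0]
ft_force: [-0.1, 0.2, 1.4]
finger_gap: 0.0659
grip_force: 0.0
```

Call:
jog_arm([
  {"dx":0,"dy":0,"dz":0,"rx":0,"ry":0,"rz":0},
  {"dx":0,"dy":0,"dz":0,"rx":0,"ry":0,"rz":0},
  {"dx":0,"dy":0,"dz":0,"rx":0,"ry":0,"rz":0},
  {"dx":0,"dy":0,"dz":0,"rx":0,"ry":0,"rz":0},
  {"dx":0,"dy":0,"dz":0,"rx":0,"ry":0,"rz":0},
  {"dx":0,"dy":0,"dz":0,"rx":0,"ry":0,"rz":0},
  {"dx":0,"dy":0,"dz":0,"rx":0,"ry":0,"rz":0},
  {"dx":0,"dy":0,"dz":0,"rx":0,"ry":0,"rz":0},
], jaw=1, force=50)

```text
clock: 7.1
ee_pos: [0.4457, 0.0702, 0.0162]
orientation: [0.998, -0.066, 0.0, 0.0]
ft_force: [-0.1, -0.0, 1.4]
finger_gap: 0.0258
grip_force: 50.0
```

Call:
jog_arm([
  {"dx":0,"dy":0,"dz":0,"rx":0,"ry":0,"rz":0},
  {"dx":0,"dy":0,"dz":0,"rx":0,"ry":0,"rz":0},
  {"dx":0,"dy":0,"dz":0,"rx":0,"ry":0,"rz":0},
  {"dx":0,"dy":0,"dz":0,"rx":0,"ry":0,"rz":0},
  {"dx":0,"dy":0,"dz":-15,"rx":0,"ry":0,"rz":0},
  {"dx":0,"dy":0,"dz":-30,"rx":0,"ry":0,"rz":0},
  {"dx":0,"dy":0,"dz":-35,"rx":0,"ry":0,"rz":0},
  {"dx":0,"dy":0,"dz":-30,"rx":0,"ry":0,"rz":0},
])

```text
clock: 7.77
ee_pos: [0.4447, 0.0705, 0.1266]
orientation: [0.998, -0.066, -0.001, -0.0]
ft_force: [0.2, 0.3, -2.5]
finger_gap: 0.0255
grip_force: 50.0
```

```bash
python3 -c "
from h import *
goto(.5065,.2138,.130,-28.6)"
```

```text
t 7.77 tcp [0.4447 0.0705 0.1266] head -7.53 tilt 0.08 gap 0.0255 F [ 0.2  0.3 -2.5] grip 50.0
move mm [  42.5 -150.1   -3.4] rz 21.1 (mod 90)
```

Call:
jog_arm([
  {"dx":2,"dy":-10,"dz":-10,"rx":0,"ry":0,"rz":0},
  {"dx":8,"dy":-28,"dz":0,"rx":0,"ry":0,"rz":0},
  {"dx":10,"dy":-34,"dz":0,"rx":0,"ry":0,"rz":0},
  {"dx":10,"dy":-34,"dz":0,"rx":0,"ry":0,"rz":0},
  {"dx":8,"dy":-28,"dz":0,"rx":0,"ry":0,"rz":0},
  {"dx":4.5,"dy":-16.1,"dz":0,"rx":0,"ry":0,"rz":0},
  {"dx":0,"dy":0,"dz":0,"rx":0,"ry":0,"rz":7},
  {"dx":0,"dy":0,"dz":0,"rx":0,"ry":0,"rz":7},
])

```text
clock: 8.43
ee_pos: [0.5063, 0.2153, 0.1334]
orientation: [0.982, -0.189, -0.002, 0.0]
ft_force: [0.0, 1.1, -1.0]
finger_gap: 0.0259
grip_force: 50.0
```

Call:
jog_arm([
  {"dx":0,"dy":0,"dz":0,"rx":0,"ry":0,"rz":7.1},
  {"dx":0,"dy":0,"dz":0,"rx":0,"ry":0,"rz":0},
  {"dx":0,"dy":0,"dz":0,"rx":0,"ry":0,"rz":0},
  {"dx":0,"dy":0,"dz":0,"rx":0,"ry":0,"rz":0},
  {"dx":0,"dy":0,"dz":0,"rx":0,"ry":0,"rz":0},
  {"dx":0,"dy":0,"dz":0,"rx":0,"ry":0,"rz":0},
  {"dx":0,"dy":0,"dz":0,"rx":0,"ry":0,"rz":0},
  {"dx":0,"dy":0,"dz":0,"rx":0,"ry":0,"rz":0},
])

```text
clock: 9.1
ee_pos: [0.5073, 0.2135, 0.136]
orientation: [0.969, -0.247, 0.0, -0.0]
ft_force: [-1.1, 0.2, -1.9]
finger_gap: 0.0259
grip_force: 50.0
```

```bash
python3 -c "
from h import *
goto(.5065,.2138,.116,-28.6)
p,d=eyes.read_camera('scene'); cv2.imwrite('pics/s2.png',p); np.save('scene2.npy',d)
u,v=map(int,proj('scene',[.5065,.2138,.11])); p=p[v-40:v+40,u-50:u+50]; cv2.imwrite('pics/s2c.png',cv2.resize(p,None,fx=7,fy=7,interpolation=2))
P=cloud('scene',d).reshape(-1,3); n=P[np.hypot(P[:,0]-.5065,P[:,1]-.2138)<.03]
for lo,hi in[(.077,.083),(.085,.102),(.108,.118),(.118,.130)]:
    w=n[(n[:,2]>lo)&(n[:,2]<hi)]; print(lo,len(w),w.mean(0).round(4) if len(w) else '',w.min(0).round(4),w.max(0).round(4))
"
```

```text
t 9.1 tcp [0.5073 0.2135 0.136 ] head -28.6 tilt 0.01 gap 0.0259 F [-1.1  0.2 -1.9] grip 50.0
move mm [-0.9  0.1 20. ] rz -0.0 (mod 90)
0.077 40 [0.5091 0.2164 0.0801] [0.4925 0.203  0.0771] [0.5189 0.226  0.0825]
0.085 44 [0.5076 0.2158 0.0949] [0.5002 0.2063 0.0855] [0.514  0.2233 0.1017]Traceback (most recent call last):
  File "<string>", line 8, in <module>
    w=n[(n[:,2]>lo)&(n[:,2]<hi)]; print(lo,len(w),w.mean(0).round(4) if len(w) else '',w.min(0).round(4),w.max(0).round(4))
                                                                                       ~~~~~^^^
    return umr_minimum(a, axis, None, out, keepdims, initial, where)
ValueError: zero-size array to reduction operation minimum which has no identity
```

View pics/s2c.png

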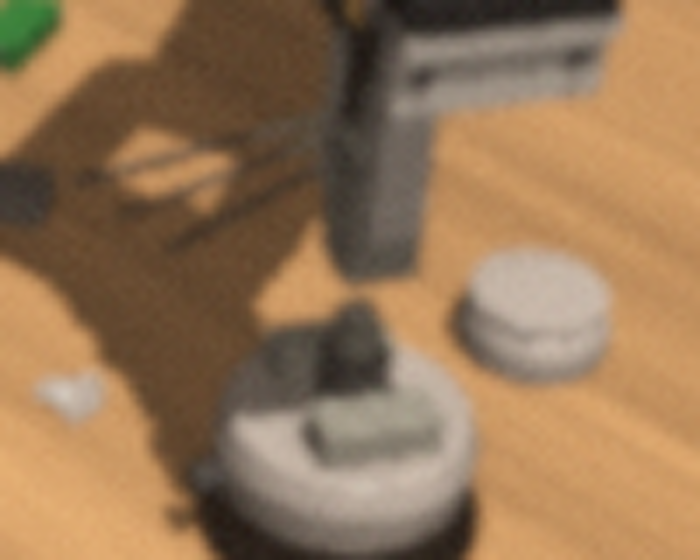

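The picture shows the drive at (358,345) with a two-faced column above it at (372,210), which may be the held bar or only a finger. I'll check it in the depth.

```bash
python3 -c "
from h import *
d=np.load('scene2.npy'); P=cloud('scene',d)
u,v=map(int,proj('scene',[.5065,.2138,.11])); print(u,v)
for r in range(v-24,v+12,2): print(r,[tuple((P[r,c]*1000).round().astype(int).tolist()) if d[r,c]>0 else 0 for c in range(u-4,u+14,3)])
"
```

```text
380 210
186 [(506, 191, 169), (504, 198, 171), (512, 213, 182), (574, 267, 235), (568, 271, 234), (515, 240, 197)]
188 [(506, 192, 163), (513, 206, 173), (511, 213, 176), (527, 233, 193), (517, 234, 189), (512, 239, 189)]
190 [(506, 192, 158), (516, 209, 170), (523, 222, 180), (524, 232, 186), (520, 237, 186), (509, 237, 182)]
192 [(507, 194, 154), (518, 211, 167), (523, 223, 175), (526, 234, 182), (516, 235, 178), (510, 239, 177)]
194 [(508, 195, 149), (517, 210, 160), (524, 225, 171), (525, 233, 176), (517, 236, 174), (296, 87, -1)]
196 [(508, 195, 143), (519, 212, 157), (525, 226, 166), (522, 232, 168), (516, 236, 168), (308, 97, 2)]
198 [(513, 200, 142), (520, 215, 153), (526, 227, 162), (522, 233, 163), 0, (316, 104, 2)]
200 [(512, 200, 135), (520, 215, 147), (528, 229, 158), (520, 232, 156), (516, 238, 157), (324, 110, 1)]
202 [(510, 199, 129), (518, 214, 140), (526, 229, 151), (521, 234, 152), (514, 236, 150), (331, 116, 1)]
204 [(514, 203, 126), (521, 217, 137), (527, 230, 147), (519, 233, 145), (512, 236, 143), (337, 122, -1)]
206 [(382, 102, 2), (521, 218, 132), (515, 222, 131), (508, 226, 130), (503, 231, 130), (348, 130, 1)]
208 [(389, 107, 1), (524, 220, 128), (516, 224, 127), (509, 227, 125), (502, 231, 124), (358, 138, 3)]
210 [(397, 114, 2), (522, 220, 122), (514, 223, 119), (373, 129, -2), (368, 136, 0), (362, 142, 0)]
212 [(403, 120, 0), (394, 124, -1), (501, 213, 101), (383, 137, 1), (377, 143, 1), (368, 147, -1)]
214 [(412, 127, 2), (510, 212, 99), (505, 217, 100), (389, 142, -1), (385, 149, 1), (379, 155, 1)]
216 [(493, 190, 72), (514, 216, 97), (507, 220, 96), (397, 149, 0), (393, 156, 2), (383, 159, -1)]
218 [(508, 203, 81), (512, 215, 90), (507, 220, 90), (482, 211, 72), (400, 162, 2), (394, 168, 2)]
220 [(513, 207, 79), (512, 216, 84), (506, 220, 84), (497, 222, 80), (463, 208, 54), (398, 172, -1)]
```

```bash
cat > rel.py <<'E'
from h import *
import sys
def faces(n,d,c,th,zlo,zhi,half):
    P=cloud(n,d).reshape(-1,3); a=np.radians(th); e1=np.array([np.cos(a),np.sin(a),0]); e2=np.array([-np.sin(a),np.cos(a),0])
    q=P-np.array([c[0],c[1],0]); A=q@e1*1000; B=q@e2*1000
    m=(q[:,2]>zlo)&(q[:,2]<zhi)&(np.abs(A)<20)&(np.abs(B)<20); A,B=A[m],B[m]
    h=half
    fa=(A>h-4.5)&(A<h+4.5)&(B<h-2.5)&(B>-h); fb=(B>h-4.5)&(B<h+4.5)&(A<h-2.5)&(A>-h)
    print(zlo,"face+x",fa.sum(),A[fa].mean().round(2),np.median(A[fa]).round(2),"face+y",fb.sum(),B[fb].mean().round(2),np.median(B[fb]).round(2),"expect",h)
    print("   extents A",A.min().round(1),A.max().round(1),"B",B.min().round(1),B.max().round(1))
c=(.5073,.2135)
if __name__=="__main__":
    d=np.load("scene2.npy")
    faces("scene",d,c,-28.6,.119,.135,13)
    faces("scene",d,c,-28.6,.083,.095,6.35)
    faces("top",np.load("top0.npy"),c,-28.6,.083,.095,6.35)
    for z in (.0,): pass
    d=np.load("scene0.npy"); faces("scene",d,(.4457,.0702),-7.5,.008,.046,13)
E
python3 rel.py
```

```text
0.119 face+x 17 10.48 10.28 face+y 47 12.56 12.7 expect 13
   extents A -15.4 11.3 B -10.9 14.7
0.083 face+x 6 3.8 3.63 face+y 17 4.94 5.35 expect 6.35
   extents A -7.1 4.8 B -8.1 7.5
0.083 face+x 4 5.41 5.05 face+y 0 nan nan expect 6.35
   extents A -9.2 9.0 B -6.3 1.3
0.008 face+x 52 10.8 10.76 face+y 71 11.73 11.62 expect 13
   extents A -15.5 13.5 B -14.7 14.8rel.py:9: RuntimeWarning: Mean of empty slice.
  print(zlo,"face+x",fa.sum(),A[fa].mean().round(2),np.median(A[fa]).round(2),"face+y",fb.sum(),B[fb].mean().round(2),np.median(B[fb]).round(2),"expect",h)
  ret = ret.dtype.type(ret / rcount)
  return _methods._mean(a, axis=axis, dtype=dtype,
```

The bar is aligned with the drive to within about a millimetre. Descending with a small correction.

Call:
jog_arm([
  {"dx":-0.3,"dy":0.5,"dz":8,"rx":0,"ry":0,"rz":0},
  {"dx":0,"dy":0,"dz":8,"rx":0,"ry":0,"rz":0},
  {"dx":0,"dy":0,"dz":3,"rx":0,"ry":0,"rz":0},
  {"dx":0,"dy":0,"dz":2,"rx":0,"ry":0,"rz":0},
  {"dx":0,"dy":0,"dz":2,"rx":0,"ry":0,"rz":0},
  {"dx":0,"dy":0,"dz":0,"rx":0,"ry":0,"rz":0},
  {"dx":0,"dy":0,"dz":0,"rx":0,"ry":0,"rz":0},
  {"dx":0,"dy":0,"dz":0,"rx":0,"ry":0,"rz":0},
])

```text
clock: 9.82
ee_pos: [0.507, 0.2133, 0.1132]
orientation: [0.969, -0.247, 0.0, -0.0]
ft_force: [-0.3, -0.0, -1.5]
finger_gap: 0.0257
grip_force: 50.0
```

Call:
jog_arm([
  {"dx":0,"dy":0,"dz":1,"rx":0,"ry":0,"rz":0},
  {"dx":0,"dy":0,"dz":1,"rx":0,"ry":0,"rz":0},
  {"dx":0,"dy":0,"dz":1,"rx":0,"ry":0,"rz":0},
  {"dx":0,"dy":0,"dz":0,"rx":0,"ry":0,"rz":0},
  {"dx":0,"dy":0,"dz":0,"rx":0,"ry":0,"rz":0},
  {"dx":0,"dy":0,"dz":0,"rx":0,"ry":0,"rz":0},
  {"dx":0,"dy":0,"dz":0,"rx":0,"ry":0,"rz":0},
  {"dx":0,"dy":0,"dz":0,"rx":0,"ry":0,"rz":0},
])

```text
clock: 10.48
ee_pos: [0.5067, 0.2132, 0.1099]
orientation: [0.969, -0.247, -0.0, 0.0]
ft_force: [0.2, 0.2, -1.9]
finger_gap: 0.0257
grip_force: 50.0
```

Call:
jog_arm([
  {"dx":0,"dy":0,"dz":1.5,"rx":0,"ry":0,"rz":0},
  {"dx":0,"dy":0,"dz":1.5,"rx":0,"ry":0,"rz":0},
  {"dx":0,"dy":0,"dz":1.5,"rx":0,"ry":0,"rz":0},
  {"dx":0,"dy":0,"dz":1.5,"rx":0,"ry":0,"rz":0},
  {"dx":0,"dy":0,"dz":0,"rx":0,"ry":0,"rz":0},
  {"dx":0,"dy":0,"dz":0,"rx":0,"ry":0,"rz":0},
  {"dx":0,"dy":0,"dz":0,"rx":0,"ry":0,"rz":0},
  {"dx":0,"dy":0,"dz":0,"rx":0,"ry":0,"rz":0},
])

```text
clock: 11.15
ee_pos: [0.5067, 0.2132, 0.1036]
orientation: [0.969, -0.247, -0.0, 0.0]
ft_force: [1.1, -0.6, -3.7]
finger_gap: 0.0259
grip_force: 50.0
```

Call:
jog_arm([
  {"dx":0,"dy":0,"dz":1.5,"rx":0,"ry":0,"rz":0},
  {"dx":0,"dy":0,"dz":1.5,"rx":0,"ry":0,"rz":0},
  {"dx":0,"dy":0,"dz":1.5,"rx":0,"ry":0,"rz":0},
  {"dx":0,"dy":0,"dz":1.5,"rx":0,"ry":0,"rz":0},
  {"dx":0,"dy":0,"dz":1.5,"rx":0,"ry":0,"rz":0},
  {"dx":0,"dy":0,"dz":0,"rx":0,"ry":0,"rz":0},
  {"dx":0,"dy":0,"dz":0,"rx":0,"ry":0,"rz":0},
  {"dx":0,"dy":0,"dz":0,"rx":0,"ry":0,"rz":0},
])

```text
clock: 11.82
ee_pos: [0.5068, 0.2131, 0.0963]
orientation: [0.969, -0.247, 0.0, 0.0]
ft_force: [-0.8, -2.0, -2.8]
finger_gap: 0.0259
grip_force: 50.0
```

Call:
jog_arm([
  {"dx":0,"dy":0,"dz":0.7,"rx":0,"ry":0,"rz":0},
  {"dx":0,"dy":0,"dz":0.7,"rx":0,"ry":0,"rz":0},
  {"dx":0,"dy":0,"dz":0.6,"rx":0,"ry":0,"rz":0},
  {"dx":0,"dy":0,"dz":0,"rx":0,"ry":0,"rz":0},
  {"dx":0,"dy":0,"dz":0,"rx":0,"ry":0,"rz":0},
  {"dx":0,"dy":0,"dz":0,"rx":0,"ry":0,"rz":0},
  {"dx":0,"dy":0,"dz":0,"rx":0,"ry":0,"rz":0},
  {"dx":0,"dy":0,"dz":0,"rx":0,"ry":0,"rz":0},
])

```text
clock: 12.48
ee_pos: [0.5069, 0.2131, 0.0962]
orientation: [0.969, -0.247, -0.0, 0.0]
ft_force: [-5.7, -3.1, 9.8]
finger_gap: 0.0253
grip_force: 50.0
```

```bash
python3 -c "
from rel import *
p,d=eyes.read_camera('scene'); np.save('scene3.npy',d); faces('scene',d,c,-28.6,.082,.093,13)
P=cloud('scene',d).reshape(-1,3)
n=P[(np.hypot(P[:,0]-.5065,P[:,1]-.2138)<.025)]; print(np.histogram(n[:,2],np.arange(.06,.2,.01)))
goto(.5067,.2132,.096,-28.6)
"
```

```text
0.082 face+x 13 10.12 10.28 face+y 34 11.65 11.75 expect 13
   extents A -14.5 11.0 B -13.6 14.0
(array([31, 74, 44, 31, 33, 38, 40, 59, 36, 32,  7,  3,  0,  3]), array([0.06, 0.07, 0.08, 0.09, 0.1 , 0.11, 0.12, 0.13, 0.14, 0.15, 0.16,
       0.17, 0.18, 0.19, 0.2 ]))
t 12.53 tcp [0.5069 0.2131 0.0962] head -28.6 tilt 0.05 gap 0.0256 F [-6.1 -4.   9.7] grip 50.0
move mm [-0.2  0.   0.2] rz -0.0 (mod 90)
```

Hard stop at the shoulder with TCP z 0.0962, so the bar is home. Releasing and going to the wide socket.

Call:
jog_arm([
  {"dx":0,"dy":0,"dz":-1,"rx":0,"ry":0,"rz":0},
  {"dx":0,"dy":0,"dz":0,"rx":0,"ry":0,"rz":0},
  {"dx":0,"dy":0,"dz":0,"rx":0,"ry":0,"rz":0},
  {"dx":0,"dy":0,"dz":0,"rx":0,"ry":0,"rz":0},
  {"dx":0,"dy":0,"dz":0,"rx":0,"ry":0,"rz":0},
  {"dx":0,"dy":0,"dz":0,"rx":0,"ry":0,"rz":0},
  {"dx":0,"dy":0,"dz":-30,"rx":0,"ry":0,"rz":0},
  {"dx":0,"dy":0,"dz":-40,"rx":0,"ry":0,"rz":0},
], jaw=-0.3)

```text
clock: 13.2
ee_pos: [0.5037, 0.2126, 0.1621]
orientation: [0.969, -0.247, -0.004, 0.002]
ft_force: [0.8, 0.6, 0.7]
finger_gap: 0.0611
grip_force: 0.0
```

Call:
jog_arm([
  {"dx":0,"dy":0,"dz":-40,"rx":0,"ry":0,"rz":0},
  {"dx":34,"dy":11.5,"dz":0,"rx":0,"ry":0,"rz":0},
  {"dx":34,"dy":11.5,"dz":0,"rx":0,"ry":0,"rz":0},
  {"dx":34,"dy":11.5,"dz":0,"rx":0,"ry":0,"rz":0},
  {"dx":34,"dy":11.5,"dz":0,"rx":0,"ry":0,"rz":0},
  {"dx":32,"dy":12,"dz":0,"rx":0,"ry":0,"rz":0},
  {"dx":0,"dy":0,"dz":0,"rx":0,"ry":0,"rz":-7},
  {"dx":0,"dy":0,"dz":0,"rx":0,"ry":0,"rz":-7},
])

```text
clock: 13.87
ee_pos: [0.6275, 0.08, 0.2049]
orientation: [0.992, -0.126, -0.0, -0.0]
ft_force: [-0.2, -0.5, 0.1]
finger_gap: 0.0615
grip_force: 0.0
```

Call:
jog_arm([
  {"dx":0,"dy":0,"dz":0,"rx":0,"ry":0,"rz":-7},
  {"dx":0,"dy":0,"dz":0,"rx":0,"ry":0,"rz":-7},
  {"dx":0,"dy":0,"dz":0,"rx":0,"ry":0,"rz":-7},
  {"dx":0,"dy":0,"dz":0,"rx":0,"ry":0,"rz":-7},
  {"dx":0,"dy":0,"dz":0,"rx":0,"ry":0,"rz":-5.3},
  {"dx":0,"dy":0,"dz":0,"rx":0,"ry":0,"rz":0},
  {"dx":0,"dy":0,"dz":0,"rx":0,"ry":0,"rz":0},
  {"dx":0,"dy":0,"dz":0,"rx":0,"ry":0,"rz":0},
])

```text
clock: 14.53
ee_pos: [0.6265, 0.0818, 0.2054]
orientation: [0.987, 0.161, -0.0, -0.0]
ft_force: [0.4, -1.2, -0.1]
finger_gap: 0.061
grip_force: 0.0
```

```bash
python3 -c "
from h import *
goto(.6265,.082,.005,18.7)
p,d=eyes.read_camera('scene'); np.save('scene4.npy',d)
P=cloud('scene',d).reshape(-1,3)
n=P[(np.hypot(P[:,0]-.5065,P[:,1]-.2138)<.02)]; print(n[:,2].max(),np.histogram(n[:,2],np.arange(.06,.2,.01))[0])
for lo,hi in((.127,.133),(.135,.152)): w=n[(n[:,2]>lo)&(n[:,2]<hi)]; print(w.mean(0))
print(fit('scene','wide',d,.6255,.0815))
"
```

```text
t 14.53 tcp [0.6265 0.0818 0.2054] head 18.56 tilt 0.01 gap 0.061 F [ 0.4 -1.2 -0.1] grip 0.0
move mm [ 1.000e-01 -1.000e-01  2.004e+02] rz -0.1 (mod 90)
0.15308710731366748 [18 45 45 46 47 47 59 44 29  9  0  0  0  0]
[0.50971442 0.21757068 0.13019055]
[0.50753225 0.21683744 0.14437091]
[6.182000e-01 5.110000e-02 5.159160e+01 1.762235e+02 0.000000e+00]
```

Call:
jog_arm([
  {"dx":0,"dy":0,"dz":30,"rx":0,"ry":0,"rz":0},
  {"dx":0,"dy":0,"dz":38,"rx":0,"ry":0,"rz":0},
  {"dx":0,"dy":0,"dz":38,"rx":0,"ry":0,"rz":0},
  {"dx":0,"dy":0,"dz":38,"rx":0,"ry":0,"rz":0},
  {"dx":0,"dy":0,"dz":35,"rx":0,"ry":0,"rz":0},
  {"dx":0,"dy":0,"dz":21,"rx":0,"ry":0,"rz":0},
  {"dx":0,"dy":0,"dz":0,"rx":0,"ry":0,"rz":0},
  {"dx":0,"dy":0,"dz":0,"rx":0,"ry":0,"rz":0},
])

```text
clock: 15.25
ee_pos: [0.6261, 0.0818, 0.0045]
orientation: [0.987, 0.162, -0.001, -0.0]
ft_force: [-0.2, 0.9, 0.8]
finger_gap: 0.0609
grip_force: 0.0
```

Call:
jog_arm([
  {"dx":0,"dy":0,"dz":0,"rx":0,"ry":0,"rz":0},
  {"dx":0,"dy":0,"dz":0,"rx":0,"ry":0,"rz":0},
  {"dx":0,"dy":0,"dz":0,"rx":0,"ry":0,"rz":0},
  {"dx":0,"dy":0,"dz":0,"rx":0,"ry":0,"rz":0},
  {"dx":0,"dy":0,"dz":0,"rx":0,"ry":0,"rz":0},
  {"dx":0,"dy":0,"dz":0,"rx":0,"ry":0,"rz":0},
  {"dx":0,"dy":0,"dz":0,"rx":0,"ry":0,"rz":0},
  {"dx":0,"dy":0,"dz":0,"rx":0,"ry":0,"rz":0},
], jaw=1, force=50)

```text
clock: 15.92
ee_pos: [0.6266, 0.0818, 0.0057]
orientation: [0.987, 0.162, 0.0, 0.0]
ft_force: [-0.4, -1.3, 1.5]
finger_gap: 0.0257
grip_force: 50.0
```

Call:
jog_arm([
  {"dx":0,"dy":0,"dz":0,"rx":0,"ry":0,"rz":0},
  {"dx":0,"dy":0,"dz":-15,"rx":0,"ry":0,"rz":0},
  {"dx":0,"dy":0,"dz":-30,"rx":0,"ry":0,"rz":0},
  {"dx":0,"dy":0,"dz":-35,"rx":0,"ry":0,"rz":0},
  {"dx":0,"dy":0,"dz":-35,"rx":0,"ry":0,"rz":0},
  {"dx":0,"dy":0,"dz":-35,"rx":0,"ry":0,"rz":0},
  {"dx":0,"dy":0,"dz":-30,"rx":0,"ry":0,"rz":0},
  {"dx":0,"dy":0,"dz":0,"rx":0,"ry":0,"rz":0},
])

```text
clock: 16.58
ee_pos: [0.6306, 0.0818, 0.1946]
orientation: [0.987, 0.162, 0.007, 0.001]
ft_force: [1.1, -0.4, 0.8]
finger_gap: 0.0254
grip_force: 50.0
```

```bash
python3 -c "
from h import *
goto(.5067,.2132,.175,-28.6)"
```

```text
t 16.58 tcp [0.6306 0.0818 0.1946] head 18.69 tilt 0.81 gap 0.0254 F [ 1.1 -0.4  0.8] grip 50.0
move mm [ -75.5 -164.3   17.8] rz -42.7 (mod 90)
```

Call:
jog_arm([
  {"dx":-8,"dy":-19,"dz":0,"rx":0,"ry":0,"rz":0},
  {"dx":-14,"dy":-32,"dz":0,"rx":0,"ry":0,"rz":0},
  {"dx":-14,"dy":-32,"dz":0,"rx":0,"ry":0,"rz":0},
  {"dx":-14,"dy":-32,"dz":0,"rx":0,"ry":0,"rz":0},
  {"dx":-13.5,"dy":-30,"dz":0,"rx":0,"ry":0,"rz":0},
  {"dx":-8,"dy":-18,"dz":0,"rx":0,"ry":0,"rz":0},
  {"dx":0,"dy":0,"dz":0,"rx":0,"ry":0,"rz":-7},
  {"dx":0,"dy":0,"dz":0,"rx":0,"ry":0,"rz":-7},
])

```text
clock: 17.25
ee_pos: [0.5048, 0.2143, 0.1847]
orientation: [0.958, 0.285, -0.001, -0.0]
ft_force: [-0.2, 0.1, -1.0]
finger_gap: 0.0254
grip_force: 50.0
```

Call:
jog_arm([
  {"dx":0,"dy":0,"dz":0,"rx":0,"ry":0,"rz":-7},
  {"dx":0,"dy":0,"dz":0,"rx":0,"ry":0,"rz":-7},
  {"dx":0,"dy":0,"dz":0,"rx":0,"ry":0,"rz":-7},
  {"dx":0,"dy":0,"dz":0,"rx":0,"ry":0,"rz":-7},
  {"dx":0,"dy":0,"dz":0,"rx":0,"ry":0,"rz":-0.7},
  {"dx":0,"dy":0,"dz":0,"rx":0,"ry":0,"rz":0},
  {"dx":0,"dy":0,"dz":0,"rx":0,"ry":0,"rz":0},
  {"dx":0,"dy":0,"dz":0,"rx":0,"ry":0,"rz":0},
])

```text
clock: 17.92
ee_pos: [0.5064, 0.2133, 0.1852]
orientation: [0.86, 0.51, -0.0, -0.0]
ft_force: [-0.5, 0.1, -1.2]
finger_gap: 0.0259
grip_force: 50.0
```

```bash
python3 -W ignore -c "
from rel import *
goto(.5067,.2132,.175,61.4)
p,d=eyes.read_camera('scene'); np.save('scene5.npy',d)
C=(.5067,.2132)
for z in [(.182,.188),(.185,.20),(.2,.208)]: 
  faces('scene',d,C,-28.6,*z,13)
faces('scene',d,C,-28.6,.09,.128,13); faces('scene',d,C,-28.6,.132,.145,6.35); faces('scene',np.load('scene4.npy'),C,-28.6,.132,.145,6.35)
u,v=map(int,proj('scene',[.5065,.2138,.16])); p=p[v-40:v+40,u-50:u+50]; cv2.imwrite('pics/s5c.png',cv2.resize(p,None,fx=7,fy=7,interpolation=2))
"
```

```text
t 17.92 tcp [0.5064 0.2133 0.1852] head 61.28 tilt 0.02 gap 0.0259 F [-0.5  0.1 -1.2] grip 50.0
move mm [ 0.1  0.3 10.2] rz -0.1 (mod 90)
0.182 face+x 4 11.93 12.27 face+y 21 11.03 11.2 expect 13
   extents A -14.5 12.5 B 7.5 13.5
0.185 face+x 12 13.57 13.41 face+y 46 11.07 11.19 expect 13
   extents A -19.9 18.7 B 6.1 13.8
0.2 face+x 9 13.78 13.85 face+y 28 11.22 11.18 expect 13
   extents A -19.7 19.8 B 7.0 14.5
0.09 face+x 48 10.59 10.57 face+y 115 12.56 12.52 expect 13
   extents A -15.7 11.6 B -12.7 15.4
0.132 face+x 6 4.06 4.21 face+y 19 5.94 5.77 expect 6.35
   extents A -12.3 8.4 B -1.9 12.2
0.132 face+x 6 4.22 4.11 face+y 20 5.43 5.69 expect 6.35
   extents A -8.8 9.6 B -3.0 9.1
```

View pics/s5c.png

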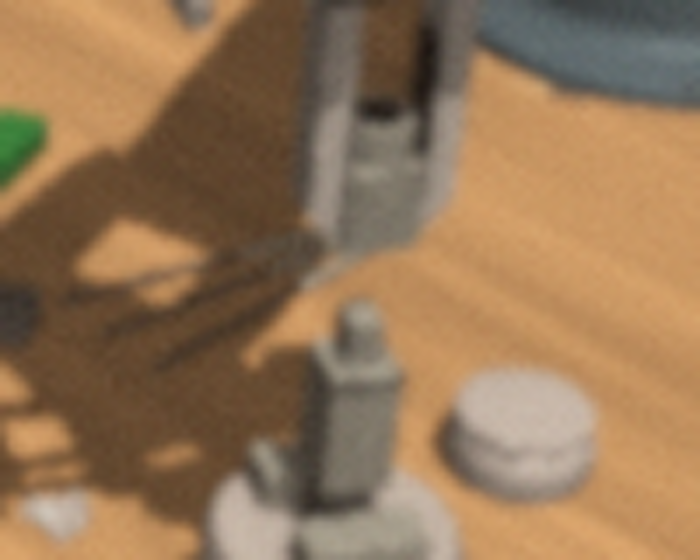

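The socket is held upright at (385,170), with the bar below at (360,400). The socket sits about 1.4 mm short along tool x, so I'll correct that and descend.

Call:
jog_arm([
  {"dx":1.3,"dy":0.3,"dz":8,"rx":0,"ry":0,"rz":0},
  {"dx":0,"dy":0,"dz":10,"rx":0,"ry":0,"rz":0},
  {"dx":0,"dy":0,"dz":8,"rx":0,"ry":0,"rz":0},
  {"dx":0,"dy":0,"dz":3,"rx":0,"ry":0,"rz":0},
  {"dx":0,"dy":0,"dz":2,"rx":0,"ry":0,"rz":0},
  {"dx":0,"dy":0,"dz":2,"rx":0,"ry":0,"rz":0},
  {"dx":0,"dy":0,"dz":0,"rx":0,"ry":0,"rz":0},
  {"dx":0,"dy":0,"dz":0,"rx":0,"ry":0,"rz":0},
])

```text
clock: 18.63
ee_pos: [0.5075, 0.2144, 0.1526]
orientation: [0.86, 0.51, 0.0, 0.0]
ft_force: [-0.3, -1.0, -1.6]
finger_gap: 0.0258
grip_force: 50.0
```

Call:
jog_arm([
  {"dx":0,"dy":0,"dz":1,"rx":0,"ry":0,"rz":0},
  {"dx":0,"dy":0,"dz":1,"rx":0,"ry":0,"rz":0},
  {"dx":0,"dy":0,"dz":0,"rx":0,"ry":0,"rz":0},
  {"dx":0,"dy":0,"dz":0,"rx":0,"ry":0,"rz":0},
  {"dx":0,"dy":0,"dz":0,"rx":0,"ry":0,"rz":0},
  {"dx":0,"dy":0,"dz":0,"rx":0,"ry":0,"rz":0},
  {"dx":0,"dy":0,"dz":0,"rx":0,"ry":0,"rz":0},
  {"dx":0,"dy":0,"dz":0,"rx":0,"ry":0,"rz":0},
])

```text
clock: 19.3
ee_pos: [0.5074, 0.2143, 0.1505]
orientation: [0.86, 0.51, 0.0, -0.0]
ft_force: [-0.3, 0.4, -1.5]
finger_gap: 0.0256
grip_force: 50.0
```

Past the taper with no resistance. Pressing home.

Call:
jog_arm([
  {"dx":0,"dy":0,"dz":1.5,"rx":0,"ry":0,"rz":0},
  {"dx":0,"dy":0,"dz":1.5,"rx":0,"ry":0,"rz":0},
  {"dx":0,"dy":0,"dz":1.5,"rx":0,"ry":0,"rz":0},
  {"dx":0,"dy":0,"dz":1.5,"rx":0,"ry":0,"rz":0},
  {"dx":0,"dy":0,"dz":1,"rx":0,"ry":0,"rz":0},
  {"dx":0,"dy":0,"dz":0,"rx":0,"ry":0,"rz":0},
  {"dx":0,"dy":0,"dz":0,"rx":0,"ry":0,"rz":0},
  {"dx":0,"dy":0,"dz":0,"rx":0,"ry":0,"rz":0},
])

```text
clock: 19.97
ee_pos: [0.5071, 0.2143, 0.1431]
orientation: [0.86, 0.51, -0.0, -0.0]
ft_force: [0.0, -0.1, -2.0]
finger_gap: 0.0258
grip_force: 50.0
```

Call:
jog_arm([
  {"dx":0,"dy":0,"dz":1.5,"rx":0,"ry":0,"rz":0},
  {"dx":0,"dy":0,"dz":1.5,"rx":0,"ry":0,"rz":0},
  {"dx":0,"dy":0,"dz":1.5,"rx":0,"ry":0,"rz":0},
  {"dx":0,"dy":0,"dz":1.5,"rx":0,"ry":0,"rz":0},
  {"dx":0,"dy":0,"dz":1,"rx":0,"ry":0,"rz":0},
  {"dx":0,"dy":0,"dz":1,"rx":0,"ry":0,"rz":0},
  {"dx":0,"dy":0,"dz":0,"rx":0,"ry":0,"rz":0},
  {"dx":0,"dy":0,"dz":0,"rx":0,"ry":0,"rz":0},
])

```text
clock: 20.63
ee_pos: [0.5074, 0.2145, 0.1361]
orientation: [0.86, 0.51, -0.0, -0.0]
ft_force: [-2.4, 0.6, 4.9]
finger_gap: 0.0258
grip_force: 50.0
```

Call:
jog_arm([
  {"dx":0,"dy":0,"dz":1,"rx":0,"ry":0,"rz":0},
  {"dx":0,"dy":0,"dz":1,"rx":0,"ry":0,"rz":0},
  {"dx":0,"dy":0,"dz":0.5,"rx":0,"ry":0,"rz":0},
  {"dx":0,"dy":0,"dz":0,"rx":0,"ry":0,"rz":0},
  {"dx":0,"dy":0,"dz":0,"rx":0,"ry":0,"rz":0},
  {"dx":0,"dy":0,"dz":0,"rx":0,"ry":0,"rz":0},
  {"dx":0,"dy":0,"dz":0,"rx":0,"ry":0,"rz":0},
  {"dx":0,"dy":0,"dz":0,"rx":0,"ry":0,"rz":0},
])

```text
clock: 21.3
ee_pos: [0.5078, 0.2148, 0.136]
orientation: [0.86, 0.511, 0.0, -0.0]
ft_force: [-8.2, -1.0, 17.6]
finger_gap: 0.0253
grip_force: 50.0
```

Hard stop again, TCP z 0.136 against 17.6 N. Releasing, checking, and moving on to the narrow socket.

Call:
jog_arm([
  {"dx":0,"dy":0,"dz":-2.5,"rx":0,"ry":0,"rz":0},
  {"dx":0,"dy":0,"dz":0,"rx":0,"ry":0,"rz":0},
  {"dx":0,"dy":0,"dz":0,"rx":0,"ry":0,"rz":0},
  {"dx":0,"dy":0,"dz":0,"rx":0,"ry":0,"rz":0},
  {"dx":0,"dy":0,"dz":0,"rx":0,"ry":0,"rz":0},
  {"dx":0,"dy":0,"dz":0,"rx":0,"ry":0,"rz":0},
  {"dx":0,"dy":0,"dz":-30,"rx":0,"ry":0,"rz":0},
  {"dx":0,"dy":0,"dz":-38,"rx":0,"ry":0,"rz":0},
], jaw=-0.3)

```text
clock: 21.97
ee_pos: [0.5047, 0.2137, 0.2002]
orientation: [0.86, 0.51, -0.004, -0.001]
ft_force: [1.4, 0.7, 0.2]
finger_gap: 0.0611
grip_force: 0.0
```

Call:
jog_arm([
  {"dx":0,"dy":0,"dz":-15,"rx":0,"ry":0,"rz":0},
  {"dx":29.5,"dy":-22.4,"dz":0,"rx":0,"ry":0,"rz":0},
  {"dx":29.5,"dy":-22.4,"dz":0,"rx":0,"ry":0,"rz":0},
  {"dx":29.5,"dy":-22.4,"dz":0,"rx":0,"ry":0,"rz":0},
  {"dx":29.5,"dy":-22.4,"dz":0,"rx":0,"ry":0,"rz":0},
  {"dx":29.5,"dy":-22.4,"dz":0,"rx":0,"ry":0,"rz":0},
  {"dx":0,"dy":0,"dz":0,"rx":0,"ry":0,"rz":-7},
  {"dx":0,"dy":0,"dz":0,"rx":0,"ry":0,"rz":-7},
])

```text
clock: 22.63
ee_pos: [0.4789, 0.3994, 0.2178]
orientation: [0.789, 0.615, -0.0, -0.0]
ft_force: [-0.8, -0.5, -0.3]
finger_gap: 0.0611
grip_force: 0.0
```

Call:
jog_arm([
  {"dx":0,"dy":0,"dz":0,"rx":0,"ry":0,"rz":-6.7},
  {"dx":0,"dy":0,"dz":0,"rx":0,"ry":0,"rz":0},
  {"dx":0,"dy":0,"dz":0,"rx":0,"ry":0,"rz":0},
  {"dx":0,"dy":0,"dz":0,"rx":0,"ry":0,"rz":0},
  {"dx":0,"dy":0,"dz":0,"rx":0,"ry":0,"rz":0},
  {"dx":0,"dy":0,"dz":0,"rx":0,"ry":0,"rz":0},
  {"dx":0,"dy":0,"dz":0,"rx":0,"ry":0,"rz":0},
  {"dx":0,"dy":0,"dz":0,"rx":0,"ry":0,"rz":0},
])

```text
clock: 23.3
ee_pos: [0.4798, 0.3974, 0.2185]
orientation: [0.754, 0.656, 0.0, 0.0]
ft_force: [-0.8, -1.0, -0.6]
finger_gap: 0.0611
grip_force: 0.0
```

```bash
python3 -c "
from h import *
goto(.480,.398,.006,-8)
p,d=eyes.read_camera('top'); np.save('top6.npy',d); cv2.imwrite('pics/t6.png',p)
P=cloud('top',d).reshape(-1,3); n=P[(np.hypot(P[:,0]-.507,P[:,1]-.2138)<.025)&(P[:,2]>.1)]; w=n[abs(n[:,2]-.176)<.006]; print('sockettop',len(w),w.mean(0).round(4),(w.min(0)+w.max(0))/2)
p,d=eyes.read_camera('scene'); np.save('scene6.npy',d)
P=cloud('scene',d).reshape(-1,3); n=P[(np.hypot(P[:,0]-.507,P[:,1]-.2138)<.025)&(P[:,2]>.1)]; w=n[abs(n[:,2]-.176)<.006]; print('sockettop',len(w),w.mean(0).round(4),(w.min(0)+w.max(0))/2)
print(fit('scene','narrow',d,.479,.398,zhi=.06))
u,v=map(int,proj('scene',[.5065,.2138,.12])); p=p[v-40:v+40,u-50:u+50]; cv2.imwrite('pics/s6c.png',cv2.resize(p,None,fx=6,fy=6,interpolation=2))
# drawer geometry in unit frame (yaw -5.3)
d=np.load('top0.npy');P=cloud('top',d).reshape(-1,3)
for ln,(a,b) in {'scene':(0,0)}.items(): pass
t=P[(abs(P[:,2]-.022)<.004)&(P[:,0]>.49)&(P[:,0]<.63)&(P[:,1]<-.17)&(P[:,1]>-.33)]; print('floor pts',len(t),t[:,0].min())
yw=np.radians(-5.3); ex=np.array([np.cos(yw),np.sin(yw)]); ey=np.array([-np.sin(yw),np.cos(yw)])
q=P[:,:2]-np.array([.731,-.267]); X=q@ex;Y=q@ey
def st(m,l): print(l,m.sum(),'X',np.percentile(X[m],[1,50,99]).round(4),'Y',np.percentile(Y[m],[1,50,99]).round(4))
near=(abs(Y)<.14)&(X>-.32)&(X<.13)
st(near&(abs(P[:,2]-.09)<.004)&(X>-.115),'unit top')
st(near&(abs(P[:,2]-.022)<.003)&(abs(Y)<.1)&(X<-.11),'floor')
st(near&(abs(P[:,2]-.077)<.003)&(X<-.21),'front top')
st(near&(abs(P[:,2]-.068)<.003)&(X<-.13)&(X>-.22),'side tops')
st(near&(P[:,2]>.045)&(P[:,2]<.062)&(X<-.285),'handle')
"
```

```text
t 23.3 tcp [0.4798 0.3974 0.2185] head 82.04 tilt 0.01 gap 0.0611 F [-0.8 -1.  -0.6] grip 0.0
move mm [7.000e-01 1.000e-01 2.125e+02] rz 0.0 (mod 90)
sockettop 126 [0.5068 0.2137 0.176 ] [0.507377   0.21424301 0.17536065]
sockettop 77 [0.5085 0.2164 0.1754] [0.50614667 0.2136834  0.17484034]
[  0.4779   0.3979  80.9688  14.9843 246.    ]
floor pts 2955 0.504208855371833
unit top 6957 X [-0.1023 -0.022   0.1002] Y [-0.1229 -0.0005  0.1238]
floor 3181 X [-0.2207 -0.1665 -0.1111] Y [-0.0975 -0.0024  0.0915]
front top 645 X [-0.2505 -0.2429 -0.2354] Y [-0.119  -0.0035  0.1187]
side tops 203 X [-0.2186 -0.1761 -0.1317] Y [-0.111  -0.1042  0.1097]
handle 145 X [-0.2908 -0.2882 -0.2852] Y [-0.062   0.0008  0.0623]
```

View pics/s6c.png

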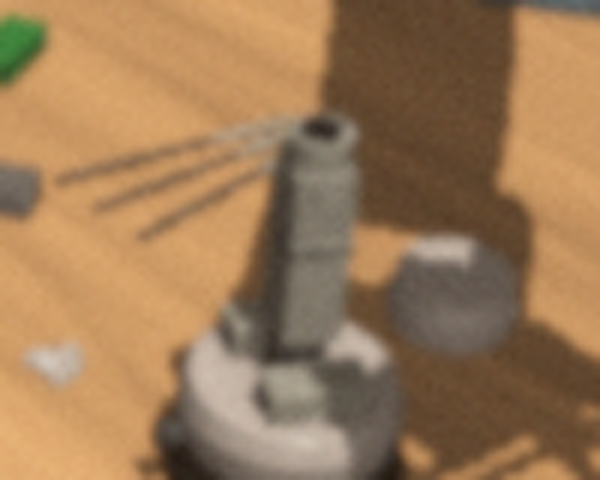

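The stack at (320,250) looks flush: top at z 0.176, centred on the vise. Now grasping the narrow socket.

Call:
jog_arm([
  {"dx":0.7,"dy":0,"dz":30,"rx":0,"ry":0,"rz":0},
  {"dx":0,"dy":0,"dz":38,"rx":0,"ry":0,"rz":0},
  {"dx":0,"dy":0,"dz":38,"rx":0,"ry":0,"rz":0},
  {"dx":0,"dy":0,"dz":38,"rx":0,"ry":0,"rz":0},
  {"dx":0,"dy":0,"dz":36,"rx":0,"ry":0,"rz":0},
  {"dx":0,"dy":0,"dz":22,"rx":0,"ry":0,"rz":0},
  {"dx":0,"dy":0,"dz":10,"rx":0,"ry":0,"rz":0},
  {"dx":0,"dy":0,"dz":0,"rx":0,"ry":0,"rz":0},
])

```text
clock: 24.07
ee_pos: [0.4781, 0.3971, 0.0038]
orientation: [0.754, 0.657, -0.002, -0.001]
ft_force: [-0.2, 0.0, -0.2]
finger_gap: 0.0612
grip_force: 0.0
```

Call:
jog_arm([
  {"dx":0,"dy":0,"dz":0,"rx":0,"ry":0,"rz":0},
  {"dx":0,"dy":0,"dz":0,"rx":0,"ry":0,"rz":0},
  {"dx":0,"dy":0,"dz":0,"rx":0,"ry":0,"rz":0},
  {"dx":0,"dy":0,"dz":0,"rx":0,"ry":0,"rz":0},
  {"dx":0,"dy":0,"dz":0,"rx":0,"ry":0,"rz":0},
  {"dx":0,"dy":0,"dz":0,"rx":0,"ry":0,"rz":0},
  {"dx":0,"dy":0,"dz":0,"rx":0,"ry":0,"rz":0},
  {"dx":0,"dy":0,"dz":0,"rx":0,"ry":0,"rz":0},
], jaw=1, force=40)

```text
clock: 24.73
ee_pos: [0.4802, 0.3985, 0.0073]
orientation: [0.754, 0.657, 0.0, 0.0]
ft_force: [-0.9, -0.9, 5.1]
finger_gap: 0.0258
grip_force: 40.0
```

Call:
jog_arm([
  {"dx":0,"dy":0,"dz":0,"rx":0,"ry":0,"rz":0},
  {"dx":0,"dy":0,"dz":-25,"rx":0,"ry":0,"rz":0},
  {"dx":0,"dy":0,"dz":-40,"rx":0,"ry":0,"rz":0},
  {"dx":0,"dy":0,"dz":-40,"rx":0,"ry":0,"rz":0},
  {"dx":0,"dy":0,"dz":-40,"rx":0,"ry":0,"rz":0},
  {"dx":0,"dy":0,"dz":-40,"rx":0,"ry":0,"rz":0},
  {"dx":0,"dy":0,"dz":-35,"rx":0,"ry":0,"rz":0},
  {"dx":0,"dy":0,"dz":-10,"rx":0,"ry":0,"rz":0},
])

```text
clock: 25.4
ee_pos: [0.4823, 0.3995, 0.2434]
orientation: [0.754, 0.657, 0.005, 0.001]
ft_force: [0.7, 0.4, 0.8]
finger_gap: 0.0259
grip_force: 40.0
```

```bash
python3 -c "
from h import *
goto(.5693,-.1697,.04,84.7)"
```

```text
t 25.4 tcp [0.4823 0.3995 0.2434] head 82.08 tilt 0.61 gap 0.0259 F [0.7 0.4 0.8] grip 40.0
move mm [-553.1  162.9  201.2] rz -2.6 (mod 90)
```

Call:
jog_arm([
  {"dx":-20,"dy":6,"dz":0,"rx":0,"ry":0,"rz":0},
  {"dx":-37,"dy":11,"dz":0,"rx":0,"ry":0,"rz":0},
  {"dx":-37,"dy":11,"dz":0,"rx":0,"ry":0,"rz":0},
  {"dx":-37,"dy":11,"dz":0,"rx":0,"ry":0,"rz":0},
  {"dx":-37,"dy":11,"dz":0,"rx":0,"ry":0,"rz":0},
  {"dx":-37,"dy":11,"dz":0,"rx":0,"ry":0,"rz":0},
  {"dx":-37,"dy":11,"dz":0,"rx":0,"ry":0,"rz":0},
  {"dx":-37,"dy":11,"dz":0,"rx":0,"ry":0,"rz":0},
])

```text
clock: 26.07
ee_pos: [0.5227, 0.1085, 0.2344]
orientation: [0.754, 0.657, -0.001, -0.001]
ft_force: [0.8, 0.1, -0.7]
finger_gap: 0.0258
grip_force: 40.0
```

Call:
jog_arm([
  {"dx":-37,"dy":11,"dz":0,"rx":0,"ry":0,"rz":0},
  {"dx":-37,"dy":11,"dz":0,"rx":0,"ry":0,"rz":0},
  {"dx":-37,"dy":11,"dz":0,"rx":0,"ry":0,"rz":0},
  {"dx":-37,"dy":11,"dz":0,"rx":0,"ry":0,"rz":0},
  {"dx":-37,"dy":11,"dz":0,"rx":0,"ry":0,"rz":0},
  {"dx":-37,"dy":12,"dz":0,"rx":0,"ry":0,"rz":0},
  {"dx":-37,"dy":12,"dz":0,"rx":0,"ry":0,"rz":0},
  {"dx":-12.4,"dy":4.9,"dz":0,"rx":0,"ry":0,"rz":0},
])

```text
clock: 26.73
ee_pos: [0.5686, -0.1743, 0.2342]
orientation: [0.756, 0.655, -0.001, -0.001]
ft_force: [0.5, 0.1, -0.4]
finger_gap: 0.0258
grip_force: 40.0
```

Call:
jog_arm([
  {"dx":0,"dy":0,"dz":0,"rx":0,"ry":0,"rz":-2.6},
  {"dx":0,"dy":0,"dz":0,"rx":0,"ry":0,"rz":0},
  {"dx":0,"dy":0,"dz":0,"rx":0,"ry":0,"rz":0},
  {"dx":0,"dy":0,"dz":0,"rx":0,"ry":0,"rz":0},
  {"dx":0,"dy":0,"dz":0,"rx":0,"ry":0,"rz":0},
  {"dx":0,"dy":0,"dz":0,"rx":0,"ry":0,"rz":0},
  {"dx":0,"dy":0,"dz":0,"rx":0,"ry":0,"rz":0},
  {"dx":0,"dy":0,"dz":0,"rx":0,"ry":0,"rz":0},
])

```text
clock: 27.4
ee_pos: [0.5694, -0.1696, 0.2366]
orientation: [0.739, 0.674, 0.0, 0.0]
ft_force: [-0.2, -0.1, -1.6]
finger_gap: 0.0259
grip_force: 40.0
```

```bash
python3 -c "
from h import *
goto(.5693,-.1697,.033,84.7)"
```

```text
t 27.4 tcp [ 0.5694 -0.1696  0.2366] head 84.71 tilt 0.01 gap 0.0259 F [-0.2 -0.1 -1.6] grip 40.0
move mm [-0.000e+00 -1.000e-01  2.036e+02] rz 0.0 (mod 90)
```

Call:
jog_arm([
  {"dx":0,"dy":0,"dz":30,"rx":0,"ry":0,"rz":0},
  {"dx":0,"dy":0,"dz":38,"rx":0,"ry":0,"rz":0},
  {"dx":0,"dy":0,"dz":38,"rx":0,"ry":0,"rz":0},
  {"dx":0,"dy":0,"dz":38,"rx":0,"ry":0,"rz":0},
  {"dx":0,"dy":0,"dz":30,"rx":0,"ry":0,"rz":0},
  {"dx":0,"dy":0,"dz":18,"rx":0,"ry":0,"rz":0},
  {"dx":0,"dy":0,"dz":10,"rx":0,"ry":0,"rz":0},
  {"dx":0,"dy":0,"dz":4,"rx":0,"ry":0,"rz":0},
])

```text
clock: 28.07
ee_pos: [0.5687, -0.1693, 0.0294]
orientation: [0.739, 0.673, -0.0, -0.001]
ft_force: [-2.0, 2.9, 5.9]
finger_gap: 0.0254
grip_force: 40.0
```

Call:
jog_arm([
  {"dx":0,"dy":0,"dz":0,"rx":0,"ry":0,"rz":0},
  {"dx":0,"dy":0,"dz":0,"rx":0,"ry":0,"rz":0},
  {"dx":0,"dy":0,"dz":0,"rx":0,"ry":0,"rz":0},
  {"dx":0,"dy":0,"dz":0,"rx":0,"ry":0,"rz":0},
  {"dx":0,"dy":0,"dz":0,"rx":0,"ry":0,"rz":0},
  {"dx":0,"dy":0,"dz":-30,"rx":0,"ry":0,"rz":0},
  {"dx":0,"dy":0,"dz":-40,"rx":0,"ry":0,"rz":0},
  {"dx":0,"dy":0,"dz":-40,"rx":0,"ry":0,"rz":0},
], jaw=-0.15)

```text
clock: 28.73
ee_pos: [0.5683, -0.1696, 0.141]
orientation: [0.739, 0.673, -0.0, -0.001]
ft_force: [0.6, -0.1, 0.1]
finger_gap: 0.0538
grip_force: 0.0
```

```bash
cat > cases.py <<'E'
from h import *
def look(tag):
    p,d=eyes.read_camera('top'); cv2.imwrite(f'pics/{tag}.png',p); np.save(f'{tag}.npy',d)
    P=cloud('top',d); M=(d>0)&(P[...,2]>.008)&(P[...,2]<.022)&(P[...,0]>.28)&(P[...,0]<.7)&(P[...,1]>-.12)&(P[...,1]<.5)
    k,L,C,_=cv2.connectedComponentsWithStats(M.astype(np.uint8))
    for i in range(1,k):
        if C[i,4]<90: continue
        q=P[L==i]; (c,s,a)=cv2.minAreaRect(q[:,:2].astype(np.float32)*1000)
        if abs(max(s)-50)<12 and abs(min(s)-26)<9:
            x,y=np.array(c)/1000; b,g,r=p[L==i].mean(0).round(); print(np.round(c,1),np.round(s,1),"bgr",b,g,r,"fit",fit('top','case',d,x,y,r=.035,sym=180))
E
python3 -c "
from cases import *
goto(.463,-.019,.003,123)
look('t7')"
```

```text
t 28.73 tcp [ 0.5683 -0.1696  0.141 ] head 84.68 tilt 0.14 gap 0.0538 F [ 0.6 -0.1  0.1] grip 0.0
move mm [ 140.  -118.5  138.4] rz -38.3 (mod 90)
[608.3  -3.7] [25.9 50.7] bgr 88.0 98.0 113.0 fit [ 6.090000e-01 -3.900000e-03  1.534406e+02  1.432940e+01  2.110000e+02]
[593.8 374.1] [27.7 50.3] bgr 93.0 102.0 116.0 fit [  0.5941   0.3748 126.8445  17.5686 226.    ]
[463.  -19.2] [25.7 49.6] bgr 91.0 100.0 115.0 fit [ 4.634000e-01 -1.900000e-02  1.215413e+02  1.472160e+01  2.220000e+02]
```

Call:
jog_arm([
  {"dx":0,"dy":0,"dz":-30,"rx":0,"ry":0,"rz":0},
  {"dx":28,"dy":-24,"dz":0,"rx":0,"ry":0,"rz":0},
  {"dx":28,"dy":-24,"dz":0,"rx":0,"ry":0,"rz":0},
  {"dx":28,"dy":-24,"dz":0,"rx":0,"ry":0,"rz":0},
  {"dx":28,"dy":-24,"dz":0,"rx":0,"ry":0,"rz":0},
  {"dx":28,"dy":-24,"dz":0,"rx":0,"ry":0,"rz":0},
  {"dx":0,"dy":0,"dz":0,"rx":0,"ry":0,"rz":-7},
  {"dx":0,"dy":0,"dz":0,"rx":0,"ry":0,"rz":-7},
])

```text
clock: 29.45
ee_pos: [0.4619, -0.018, 0.1707]
orientation: [0.648, 0.761, 0.0, 0.001]
ft_force: [0.6, 0.2, -0.1]
finger_gap: 0.0536
grip_force: 0.0
```

Call:
jog_arm([
  {"dx":0,"dy":0,"dz":0,"rx":0,"ry":0,"rz":-7},
  {"dx":0,"dy":0,"dz":0,"rx":0,"ry":0,"rz":-7},
  {"dx":0,"dy":0,"dz":0,"rx":0,"ry":0,"rz":-7},
  {"dx":0,"dy":0,"dz":0,"rx":0,"ry":0,"rz":-3},
  {"dx":0,"dy":0,"dz":30,"rx":0,"ry":0,"rz":0},
  {"dx":0,"dy":0,"dz":35,"rx":0,"ry":0,"rz":0},
  {"dx":0,"dy":0,"dz":35,"rx":0,"ry":0,"rz":0},
  {"dx":0,"dy":0,"dz":20,"rx":0,"ry":0,"rz":0},
])

```text
clock: 30.12
ee_pos: [0.4609, -0.019, 0.0475]
orientation: [0.48, 0.877, -0.0, -0.002]
ft_force: [-0.1, -0.1, 0.9]
finger_gap: 0.0543
grip_force: 0.0
```

```bash
python3 -c "
from h import *
goto(.463,-.019,.005,122.5)"
```

```text
t 30.12 tcp [ 0.4609 -0.019   0.0475] head 122.68 tilt 0.18 gap 0.0543 F [-0.1 -0.1  0.9] grip 0.0
move mm [-1.3  1.8 42.5] rz 0.2 (mod 90)
```

Call:
jog_arm([
  {"dx":0,"dy":0,"dz":20,"rx":0,"ry":0,"rz":0},
  {"dx":0,"dy":0,"dz":15,"rx":0,"ry":0,"rz":0},
  {"dx":0,"dy":0,"dz":7,"rx":0,"ry":0,"rz":0},
  {"dx":0,"dy":0,"dz":3,"rx":0,"ry":0,"rz":0},
  {"dx":0,"dy":0,"dz":0,"rx":0,"ry":0,"rz":0},
  {"dx":0,"dy":0,"dz":0,"rx":0,"ry":0,"rz":0},
  {"dx":0,"dy":0,"dz":0,"rx":0,"ry":0,"rz":0},
  {"dx":0,"dy":0,"dz":0,"rx":0,"ry":0,"rz":0},
])

```text
clock: 30.78
ee_pos: [0.4637, -0.0197, 0.0065]
orientation: [0.48, 0.877, 0.0, 0.001]
ft_force: [0.1, 0.0, 0.2]
finger_gap: 0.0543
grip_force: 0.0
```

Call:
jog_arm([
  {"dx":0,"dy":0,"dz":0,"rx":0,"ry":0,"rz":0},
  {"dx":0,"dy":0,"dz":0,"rx":0,"ry":0,"rz":0},
  {"dx":0,"dy":0,"dz":0,"rx":0,"ry":0,"rz":0},
  {"dx":0,"dy":0,"dz":0,"rx":0,"ry":0,"rz":0},
  {"dx":0,"dy":0,"dz":0,"rx":0,"ry":0,"rz":0},
  {"dx":0,"dy":0,"dz":0,"rx":0,"ry":0,"rz":0},
  {"dx":0,"dy":0,"dz":0,"rx":0,"ry":0,"rz":0},
  {"dx":0,"dy":0,"dz":0,"rx":0,"ry":0,"rz":0},
], jaw=1, force=25)

```text
clock: 31.45
ee_pos: [0.4628, -0.0195, 0.0055]
orientation: [0.48, 0.877, -0.0, -0.0]
ft_force: [-1.0, -0.2, 1.0]
finger_gap: 0.0254
grip_force: 25.0
```

Call:
jog_arm([
  {"dx":0,"dy":0,"dz":-20,"rx":0,"ry":0,"rz":0},
  {"dx":0,"dy":0,"dz":-40,"rx":0,"ry":0,"rz":0},
  {"dx":0,"dy":0,"dz":-40,"rx":0,"ry":0,"rz":0},
  {"dx":0,"dy":0,"dz":-40,"rx":0,"ry":0,"rz":0},
  {"dx":0,"dy":0,"dz":-20,"rx":0,"ry":0,"rz":0},
  {"dx":0,"dy":0,"dz":0,"rx":0,"ry":0,"rz":0},
  {"dx":0,"dy":0,"dz":0,"rx":0,"ry":0,"rz":0},
  {"dx":0,"dy":0,"dz":0,"rx":0,"ry":0,"rz":0},
])

```text
clock: 32.12
ee_pos: [0.4617, -0.0192, 0.1638]
orientation: [0.48, 0.877, -0.0, -0.001]
ft_force: [-0.2, -0.2, -1.0]
finger_gap: 0.0255
grip_force: 25.0
```

```bash
python3 -c "
from h import *
goto(.5557,-.316,.03,174.7)"
```

```text
t 32.12 tcp [ 0.4617 -0.0192  0.1638] head 122.68 tilt 0.16 gap 0.0255 F [-0.2 -0.2 -1. ] grip 25.0
move mm [-300.9  -80.9  133.3] rz 38.0 (mod 90)
```

Call:
jog_arm([
  {"dx":-37.5,"dy":-10.2,"dz":0,"rx":0,"ry":0,"rz":0},
  {"dx":-37.5,"dy":-10.2,"dz":0,"rx":0,"ry":0,"rz":0},
  {"dx":-37.5,"dy":-10.2,"dz":0,"rx":0,"ry":0,"rz":0},
  {"dx":-37.5,"dy":-10.2,"dz":0,"rx":0,"ry":0,"rz":0},
  {"dx":-37.5,"dy":-10.2,"dz":0,"rx":0,"ry":0,"rz":0},
  {"dx":-37.5,"dy":-10.2,"dz":0,"rx":0,"ry":0,"rz":0},
  {"dx":-37.5,"dy":-10.2,"dz":0,"rx":0,"ry":0,"rz":0},
  {"dx":-37.5,"dy":-10.2,"dz":0,"rx":0,"ry":0,"rz":0},
])

```text
clock: 32.78
ee_pos: [0.555, -0.317, 0.1618]
orientation: [0.48, 0.877, 0.001, -0.003]
ft_force: [-0.1, 0.1, 0.2]
finger_gap: 0.0257
grip_force: 25.0
```

Call:
jog_arm([
  {"dx":0,"dy":0,"dz":0,"rx":0,"ry":0,"rz":-7},
  {"dx":0,"dy":0,"dz":0,"rx":0,"ry":0,"rz":-7},
  {"dx":0,"dy":0,"dz":0,"rx":0,"ry":0,"rz":-7},
  {"dx":0,"dy":0,"dz":0,"rx":0,"ry":0,"rz":-7},
  {"dx":0,"dy":0,"dz":0,"rx":0,"ry":0,"rz":-7},
  {"dx":0,"dy":0,"dz":0,"rx":0,"ry":0,"rz":-7},
  {"dx":0,"dy":0,"dz":0,"rx":0,"ry":0,"rz":-7},
  {"dx":0,"dy":0,"dz":0,"rx":0,"ry":0,"rz":-3},
])

```text
clock: 33.45
ee_pos: [0.5548, -0.315, 0.1619]
orientation: [0.044, 0.999, 0.002, -0.002]
ft_force: [-0.6, 0.4, -0.3]
finger_gap: 0.0257
grip_force: 25.0
```

```bash
python3 -c "
from h import *
goto(.5557,-.316,.03,174.7)"
```

```text
t 33.45 tcp [ 0.5548 -0.315   0.1619] head 174.96 tilt 0.32 gap 0.0257 F [-0.6  0.4 -0.3] grip 25.0
move mm [ -1.6  -1.3 131.9] rz 0.3 (mod 90)
```

Call:
jog_arm([
  {"dx":0,"dy":0,"dz":25,"rx":0,"ry":0,"rz":0},
  {"dx":0,"dy":0,"dz":30,"rx":0,"ry":0,"rz":0},
  {"dx":0,"dy":0,"dz":30,"rx":0,"ry":0,"rz":0},
  {"dx":0,"dy":0,"dz":25,"rx":0,"ry":0,"rz":0},
  {"dx":0,"dy":0,"dz":15,"rx":0,"ry":0,"rz":0},
  {"dx":0,"dy":0,"dz":10,"rx":0,"ry":0,"rz":0},
  {"dx":0,"dy":0,"dz":0,"rx":0,"ry":0,"rz":0},
  {"dx":0,"dy":0,"dz":0,"rx":0,"ry":0,"rz":0},
])

```text
clock: 34.12
ee_pos: [0.5561, -0.316, 0.0299]
orientation: [0.046, 0.999, 0.0, -0.0]
ft_force: [0.4, -0.8, -0.3]
finger_gap: 0.0257
grip_force: 25.0
```

Call:
jog_arm([
  {"dx":0,"dy":0,"dz":0,"rx":0,"ry":0,"rz":0},
  {"dx":0,"dy":0,"dz":0,"rx":0,"ry":0,"rz":0},
  {"dx":0,"dy":0,"dz":0,"rx":0,"ry":0,"rz":0},
  {"dx":0,"dy":0,"dz":0,"rx":0,"ry":0,"rz":0},
  {"dx":0,"dy":0,"dz":-20,"rx":0,"ry":0,"rz":0},
  {"dx":0,"dy":0,"dz":-40,"rx":0,"ry":0,"rz":0},
  {"dx":0,"dy":0,"dz":-40,"rx":0,"ry":0,"rz":0},
  {"dx":0,"dy":0,"dz":-35,"rx":0,"ry":0,"rz":0},
], jaw=0.19)

```text
clock: 34.78
ee_pos: [0.5562, -0.3162, 0.168]
orientation: [0.046, 0.999, -0.0, 0.001]
ft_force: [-0.2, -1.6, 1.3]
finger_gap: 0.0381
grip_force: 0.0
```

Call:
jog_arm([
  {"dx":0,"dy":0,"dz":0,"rx":0,"ry":0,"rz":7},
  {"dx":0,"dy":0,"dz":0,"rx":0,"ry":0,"rz":7},
  {"dx":0,"dy":0,"dz":0,"rx":0,"ry":0,"rz":7.2},
  {"dx":0,"dy":0,"dz":0,"rx":0,"ry":0,"rz":0},
  {"dx":0,"dy":0,"dz":0,"rx":0,"ry":0,"rz":0},
  {"dx":0,"dy":0,"dz":0,"rx":0,"ry":0,"rz":0},
  {"dx":0,"dy":0,"dz":0,"rx":0,"ry":0,"rz":0},
  {"dx":0,"dy":0,"dz":0,"rx":0,"ry":0,"rz":0},
], jaw=-0.15)

```text
clock: 35.45
ee_pos: [0.5561, -0.316, 0.1653]
orientation: [0.229, 0.974, 0.0, -0.0]
ft_force: [0.8, 0.1, 0.9]
finger_gap: 0.0542
grip_force: 0.0
```

```bash
python3 -c "
from cases import *
goto(.609,-.004,.005,153.4)
look('t8')
p=cv2.imread('pics/t8.png')[110:310,160:560]; cv2.imwrite('pics/t8c.png',cv2.resize(p,None,fx=2,fy=2))"
```

```text
t 35.45 tcp [ 0.5561 -0.316   0.1653] head 153.58 tilt 0.01 gap 0.0542 F [0.8 0.1 0.9] grip 0.0
move mm [ 91.4 303.  160.3] rz 0.2 (mod 90)
[608.9  -3.9] [26.  50.7] bgr 88.0 98.0 112.0 fit [ 6.094000e-01 -4.000000e-03  1.535096e+02  1.476860e+01  2.100000e+02]
[593.6 374. ] [27.6 50.4] bgr 93.0 102.0 115.0 fit [  0.5941   0.3746 126.0628  15.3765 230.    ]
[ 365.1 -108.9] [50.4 25.9] bgr 59.0 114.0 72.0 fit [ 3.731000e-01 -1.009000e-01  1.009014e+02  2.385137e+02  0.000000e+00]
```

View pics/t8c.png

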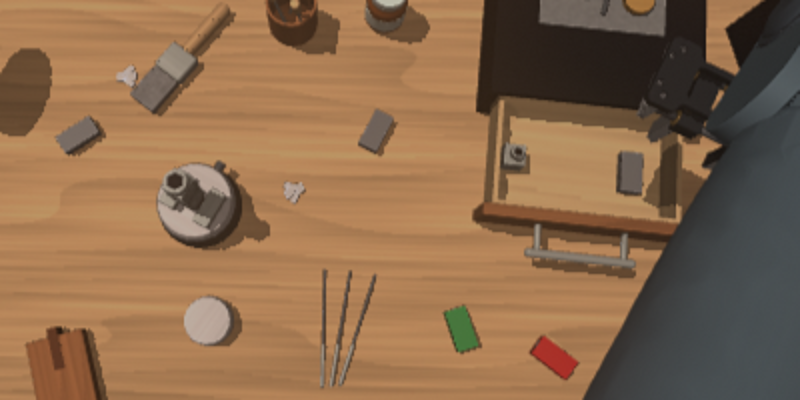

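The narrow socket stands at (514,155) and one case lies at (630,173) in the drawer. Going for the case at (377,131).

Call:
jog_arm([
  {"dx":11.4,"dy":37.9,"dz":0,"rx":0,"ry":0,"rz":0},
  {"dx":11.4,"dy":37.9,"dz":0,"rx":0,"ry":0,"rz":0},
  {"dx":11.4,"dy":37.9,"dz":0,"rx":0,"ry":0,"rz":0},
  {"dx":11.4,"dy":37.9,"dz":0,"rx":0,"ry":0,"rz":0},
  {"dx":11.4,"dy":37.9,"dz":0,"rx":0,"ry":0,"rz":0},
  {"dx":11.4,"dy":37.9,"dz":0,"rx":0,"ry":0,"rz":0},
  {"dx":11.4,"dy":37.9,"dz":0,"rx":0,"ry":0,"rz":0},
  {"dx":11.4,"dy":37.9,"dz":0,"rx":0,"ry":0,"rz":0},
])

```text
clock: 36.17
ee_pos: [0.6097, -0.002, 0.1656]
orientation: [0.229, 0.973, 0.0, 0.0]
ft_force: [0.8, -0.5, 0.3]
finger_gap: 0.0543
grip_force: 0.0
```

Call:
jog_arm([
  {"dx":0,"dy":0,"dz":25,"rx":0,"ry":0,"rz":0},
  {"dx":0,"dy":0,"dz":38,"rx":0,"ry":0,"rz":0},
  {"dx":0,"dy":0,"dz":38,"rx":0,"ry":0,"rz":0},
  {"dx":0,"dy":0,"dz":30,"rx":0,"ry":0,"rz":0},
  {"dx":0,"dy":0,"dz":18,"rx":0,"ry":0,"rz":0},
  {"dx":0,"dy":0,"dz":8,"rx":0,"ry":0,"rz":0},
  {"dx":0,"dy":0,"dz":3,"rx":0,"ry":0,"rz":0},
  {"dx":0,"dy":0,"dz":0,"rx":0,"ry":0,"rz":0},
])

```text
clock: 36.83
ee_pos: [0.61, -0.0041, 0.0057]
orientation: [0.229, 0.973, 0.0, 0.0]
ft_force: [-0.5, 0.3, 0.7]
finger_gap: 0.0542
grip_force: 0.0
```

Call:
jog_arm([
  {"dx":0,"dy":0,"dz":0,"rx":0,"ry":0,"rz":0},
  {"dx":0,"dy":0,"dz":0,"rx":0,"ry":0,"rz":0},
  {"dx":0,"dy":0,"dz":0,"rx":0,"ry":0,"rz":0},
  {"dx":0,"dy":0,"dz":0,"rx":0,"ry":0,"rz":0},
  {"dx":0,"dy":0,"dz":0,"rx":0,"ry":0,"rz":0},
  {"dx":0,"dy":0,"dz":0,"rx":0,"ry":0,"rz":0},
  {"dx":0,"dy":0,"dz":0,"rx":0,"ry":0,"rz":0},
  {"dx":0,"dy":0,"dz":0,"rx":0,"ry":0,"rz":0},
], jaw=1, force=25)

```text
clock: 37.5
ee_pos: [0.6102, -0.0041, 0.0063]
orientation: [0.229, 0.973, -0.0, 0.0]
ft_force: [-1.4, 0.3, 5.7]
finger_gap: 0.0255
grip_force: 25.0
```

Call:
jog_arm([
  {"dx":0,"dy":0,"dz":-20,"rx":0,"ry":0,"rz":0},
  {"dx":0,"dy":0,"dz":-40,"rx":0,"ry":0,"rz":0},
  {"dx":0,"dy":0,"dz":-40,"rx":0,"ry":0,"rz":0},
  {"dx":0,"dy":0,"dz":-40,"rx":0,"ry":0,"rz":0},
  {"dx":0,"dy":0,"dz":-20,"rx":0,"ry":0,"rz":0},
  {"dx":0,"dy":0,"dz":0,"rx":0,"ry":0,"rz":0},
  {"dx":0,"dy":0,"dz":0,"rx":0,"ry":0,"rz":0},
  {"dx":0,"dy":0,"dz":0,"rx":0,"ry":0,"rz":0},
])

```text
clock: 38.17
ee_pos: [0.6083, -0.0037, 0.1631]
orientation: [0.229, 0.973, -0.0, -0.002]
ft_force: [-0.4, 0.4, -1.1]
finger_gap: 0.0258
grip_force: 25.0
```

```bash
python3 -c "
from h import *
goto(.5601,-.2682,.03,174.7)"
```

```text
t 38.17 tcp [ 0.6083 -0.0037  0.1631] head 153.52 tilt 0.21 gap 0.0258 F [-0.4  0.4 -1.1] grip 25.0
move mm [ -75.2 -258.1  133.1] rz -21.2 (mod 90)
```

Call:
jog_arm([
  {"dx":-10.5,"dy":-36.9,"dz":0,"rx":0,"ry":0,"rz":0},
  {"dx":-10.5,"dy":-36.9,"dz":0,"rx":0,"ry":0,"rz":0},
  {"dx":-10.5,"dy":-36.9,"dz":0,"rx":0,"ry":0,"rz":0},
  {"dx":-10.5,"dy":-36.9,"dz":0,"rx":0,"ry":0,"rz":0},
  {"dx":-10.5,"dy":-36.9,"dz":0,"rx":0,"ry":0,"rz":0},
  {"dx":-10.5,"dy":-36.9,"dz":0,"rx":0,"ry":0,"rz":0},
  {"dx":-10.5,"dy":-36.9,"dz":0,"rx":0,"ry":0,"rz":0},
  {"dx":0,"dy":0,"dz":0,"rx":0,"ry":0,"rz":-7},
])

```text
clock: 38.83
ee_pos: [0.5575, -0.2731, 0.1622]
orientation: [0.171, 0.985, 0.0, -0.002]
ft_force: [0.7, 1.1, -0.7]
finger_gap: 0.0256
grip_force: 25.0
```

Call:
jog_arm([
  {"dx":0,"dy":0,"dz":0,"rx":0,"ry":0,"rz":-7},
  {"dx":0,"dy":0,"dz":0,"rx":0,"ry":0,"rz":-7.1},
  {"dx":0,"dy":0,"dz":20,"rx":0,"ry":0,"rz":0},
  {"dx":0,"dy":0,"dz":35,"rx":0,"ry":0,"rz":0},
  {"dx":0,"dy":0,"dz":35,"rx":0,"ry":0,"rz":0},
  {"dx":0,"dy":0,"dz":25,"rx":0,"ry":0,"rz":0},
  {"dx":0,"dy":0,"dz":15,"rx":0,"ry":0,"rz":0},
  {"dx":0,"dy":0,"dz":5,"rx":0,"ry":0,"rz":0},
])

```text
clock: 39.5
ee_pos: [0.5581, -0.2653, 0.0265]
orientation: [0.047, 0.999, 0.003, -0.003]
ft_force: [-0.9, 9.9, 23.8]
finger_gap: 0.0256
grip_force: 25.0
```

Call:
jog_arm([
  {"dx":0,"dy":0,"dz":0,"rx":0,"ry":0,"rz":0},
  {"dx":0,"dy":0,"dz":0,"rx":0,"ry":0,"rz":0},
  {"dx":0,"dy":0,"dz":0,"rx":0,"ry":0,"rz":0},
  {"dx":0,"dy":0,"dz":0,"rx":0,"ry":0,"rz":0},
  {"dx":0,"dy":0,"dz":-20,"rx":0,"ry":0,"rz":0},
  {"dx":0,"dy":0,"dz":-40,"rx":0,"ry":0,"rz":0},
  {"dx":0,"dy":0,"dz":-40,"rx":0,"ry":0,"rz":0},
  {"dx":0,"dy":0,"dz":-40,"rx":0,"ry":0,"rz":0},
], jaw=0.19)

```text
clock: 40.17
ee_pos: [0.5596, -0.2676, 0.1714]
orientation: [0.047, 0.999, 0.0, -0.001]
ft_force: [0.8, -0.6, 0.4]
finger_gap: 0.038
grip_force: 0.0
```

Call:
jog_arm([
  {"dx":0,"dy":0,"dz":-30,"rx":0,"ry":0,"rz":0},
  {"dx":0,"dy":0,"dz":-30,"rx":0,"ry":0,"rz":7},
  {"dx":0,"dy":0,"dz":0,"rx":0,"ry":0,"rz":7},
  {"dx":0,"dy":0,"dz":0,"rx":0,"ry":0,"rz":7},
  {"dx":0,"dy":0,"dz":0,"rx":0,"ry":0,"rz":7},
  {"dx":0,"dy":0,"dz":0,"rx":0,"ry":0,"rz":7},
  {"dx":0,"dy":0,"dz":0,"rx":0,"ry":0,"rz":7},
  {"dx":0,"dy":0,"dz":0,"rx":0,"ry":0,"rz":6.5},
], jaw=-0.15)

```text
clock: 40.83
ee_pos: [0.56, -0.2679, 0.2302]
orientation: [0.456, 0.89, -0.0, -0.0]
ft_force: [-0.6, -0.3, -0.6]
finger_gap: 0.0541
grip_force: 0.0
```

```bash
python3 -c "
from cases import *
goto(.5939,.3743,.005,126.2)
look('t9')"
```

```text
t 40.83 tcp [ 0.56   -0.2679  0.2302] head 125.77 tilt 0.02 gap 0.0541 F [-0.6 -0.3 -0.6] grip 0.0
move mm [501.2 402.9 225.3] rz -0.4 (mod 90)
[593.9 374.2] [26.9 50. ] bgr 93.0 102.0 116.0 fit [  0.594    0.3746 126.1841  18.8078 227.    ]
[ 365.1 -109. ] [50.4 26.1] bgr 60.0 115.0 72.0 fit [ 0.5144 -0.1125 92.8666  0.      0.    ]
```

Call:
jog_arm([
  {"dx":31,"dy":25,"dz":0,"rx":0,"ry":0,"rz":0},
  {"dx":31,"dy":25,"dz":0,"rx":0,"ry":0,"rz":0},
  {"dx":31,"dy":25,"dz":0,"rx":0,"ry":0,"rz":0},
  {"dx":31,"dy":25,"dz":0,"rx":0,"ry":0,"rz":0},
  {"dx":31,"dy":25,"dz":0,"rx":0,"ry":0,"rz":0},
  {"dx":31,"dy":25,"dz":0,"rx":0,"ry":0,"rz":0},
  {"dx":31,"dy":25,"dz":0,"rx":0,"ry":0,"rz":0},
  {"dx":31,"dy":25,"dz":0,"rx":0,"ry":0,"rz":0},
])

```text
clock: 41.55
ee_pos: [0.5752, 0.0521, 0.2304]
orientation: [0.452, 0.892, -0.0, 0.0]
ft_force: [0.5, -0.7, -0.1]
finger_gap: 0.0539
grip_force: 0.0
```

Call:
jog_arm([
  {"dx":31,"dy":25,"dz":0,"rx":0,"ry":0,"rz":0},
  {"dx":31,"dy":25,"dz":0,"rx":0,"ry":0,"rz":0},
  {"dx":31,"dy":25,"dz":0,"rx":0,"ry":0,"rz":0},
  {"dx":31,"dy":25,"dz":0,"rx":0,"ry":0,"rz":0},
  {"dx":31,"dy":25,"dz":0,"rx":0,"ry":0,"rz":0},
  {"dx":31,"dy":25,"dz":0,"rx":0,"ry":0,"rz":0},
  {"dx":31,"dy":25,"dz":0,"rx":0,"ry":0,"rz":0},
  {"dx":31,"dy":25,"dz":0,"rx":0,"ry":0,"rz":0},
])

```text
clock: 42.22
ee_pos: [0.5907, 0.3704, 0.2303]
orientation: [0.452, 0.892, -0.0, 0.0]
ft_force: [0.1, -0.8, 1.0]
finger_gap: 0.054
grip_force: 0.0
```

Call:
jog_arm([
  {"dx":5,"dy":3,"dz":25,"rx":0,"ry":0,"rz":-0.4},
  {"dx":0,"dy":0,"dz":38,"rx":0,"ry":0,"rz":0},
  {"dx":0,"dy":0,"dz":38,"rx":0,"ry":0,"rz":0},
  {"dx":0,"dy":0,"dz":35,"rx":0,"ry":0,"rz":0},
  {"dx":0,"dy":0,"dz":20,"rx":0,"ry":0,"rz":0},
  {"dx":0,"dy":0,"dz":10,"rx":0,"ry":0,"rz":0},
  {"dx":0,"dy":0,"dz":0,"rx":0,"ry":0,"rz":0},
  {"dx":0,"dy":0,"dz":0,"rx":0,"ry":0,"rz":0},
])

```text
clock: 42.88
ee_pos: [0.591, 0.3745, 0.0653]
orientation: [0.45, 0.893, 0.0, 0.0]
ft_force: [-0.0, 0.0, 0.3]
finger_gap: 0.054
grip_force: 0.0
```

```bash
python3 -c "
from h import *
goto(.5939,.3743,.0055,126.2)"
```

```text
t 42.88 tcp [0.591  0.3745 0.0653] head 126.57 tilt 0.06 gap 0.054 F [-0.   0.   0.3] grip 0.0
move mm [-1.8  2.1 59.8] rz 0.4 (mod 90)
```

Call:
jog_arm([
  {"dx":-1.8,"dy":2.1,"dz":20,"rx":0,"ry":0,"rz":0},
  {"dx":0,"dy":0,"dz":22,"rx":0,"ry":0,"rz":0},
  {"dx":0,"dy":0,"dz":12,"rx":0,"ry":0,"rz":0},
  {"dx":0,"dy":0,"dz":5,"rx":0,"ry":0,"rz":0},
  {"dx":0,"dy":0,"dz":0,"rx":0,"ry":0,"rz":0},
  {"dx":0,"dy":0,"dz":0,"rx":0,"ry":0,"rz":0},
  {"dx":0,"dy":0,"dz":0,"rx":0,"ry":0,"rz":0},
  {"dx":0,"dy":0,"dz":0,"rx":0,"ry":0,"rz":0},
])

```text
clock: 43.55
ee_pos: [0.5943, 0.3746, 0.0072]
orientation: [0.45, 0.893, 0.001, 0.001]
ft_force: [-0.7, -0.2, 0.2]
finger_gap: 0.0541
grip_force: 0.0
```

Call:
jog_arm([
  {"dx":0,"dy":0,"dz":0,"rx":0,"ry":0,"rz":0},
  {"dx":0,"dy":0,"dz":0,"rx":0,"ry":0,"rz":0},
  {"dx":0,"dy":0,"dz":0,"rx":0,"ry":0,"rz":0},
  {"dx":0,"dy":0,"dz":0,"rx":0,"ry":0,"rz":0},
  {"dx":0,"dy":0,"dz":0,"rx":0,"ry":0,"rz":0},
  {"dx":0,"dy":0,"dz":0,"rx":0,"ry":0,"rz":0},
  {"dx":0,"dy":0,"dz":0,"rx":0,"ry":0,"rz":0},
  {"dx":0,"dy":0,"dz":0,"rx":0,"ry":0,"rz":0},
], jaw=1, force=25)

```text
clock: 44.22
ee_pos: [0.5933, 0.3741, 0.0055]
orientation: [0.45, 0.893, -0.0, -0.0]
ft_force: [-0.5, 0.6, 0.0]
finger_gap: 0.0258
grip_force: 25.0
```

Call:
jog_arm([
  {"dx":0,"dy":0,"dz":-20,"rx":0,"ry":0,"rz":0},
  {"dx":0,"dy":0,"dz":-40,"rx":0,"ry":0,"rz":0},
  {"dx":0,"dy":0,"dz":-40,"rx":0,"ry":0,"rz":0},
  {"dx":0,"dy":0,"dz":-40,"rx":0,"ry":0,"rz":0},
  {"dx":0,"dy":0,"dz":-40,"rx":0,"ry":0,"rz":0},
  {"dx":0,"dy":0,"dz":-40,"rx":0,"ry":0,"rz":0},
  {"dx":0,"dy":0,"dz":0,"rx":0,"ry":0,"rz":0},
  {"dx":0,"dy":0,"dz":0,"rx":0,"ry":0,"rz":0},
])

```text
clock: 44.88
ee_pos: [0.5949, 0.3748, 0.2295]
orientation: [0.45, 0.893, 0.003, 0.002]
ft_force: [-0.4, -1.0, -1.5]
finger_gap: 0.0258
grip_force: 25.0
```

```bash
python3 -c "
from h import *
goto(.5646,-.2204,.03,174.7)"
```

```text
t 44.88 tcp [0.5949 0.3748 0.2295] head 126.52 tilt 0.4 gap 0.0258 F [-0.4 -1.  -1.5] grip 25.0
move mm [-460.  -379.9  197.7] rz 41.8 (mod 90)
```

Call:
jog_arm([
  {"dx":-30.7,"dy":-25.1,"dz":0,"rx":0,"ry":0,"rz":0},
  {"dx":-30.7,"dy":-25.1,"dz":0,"rx":0,"ry":0,"rz":0},
  {"dx":-30.7,"dy":-25.1,"dz":0,"rx":0,"ry":0,"rz":0},
  {"dx":-30.7,"dy":-25.1,"dz":0,"rx":0,"ry":0,"rz":0},
  {"dx":-30.7,"dy":-25.1,"dz":0,"rx":0,"ry":0,"rz":0},
  {"dx":-30.7,"dy":-25.1,"dz":0,"rx":0,"ry":0,"rz":0},
  {"dx":-30.7,"dy":-25.1,"dz":0,"rx":0,"ry":0,"rz":0},
  {"dx":-30.7,"dy":-25.1,"dz":0,"rx":0,"ry":0,"rz":0},
])

```text
clock: 45.55
ee_pos: [0.5763, 0.0556, 0.2228]
orientation: [0.45, 0.893, -0.001, -0.002]
ft_force: [-0.3, -0.2, -0.2]
finger_gap: 0.0258
grip_force: 25.0
```

Call:
jog_arm([
  {"dx":-30.7,"dy":-25.1,"dz":0,"rx":0,"ry":0,"rz":0},
  {"dx":-30.7,"dy":-25.1,"dz":0,"rx":0,"ry":0,"rz":0},
  {"dx":-30.7,"dy":-25.1,"dz":0,"rx":0,"ry":0,"rz":0},
  {"dx":-30.7,"dy":-25.1,"dz":0,"rx":0,"ry":0,"rz":0},
  {"dx":-30.7,"dy":-25.1,"dz":0,"rx":0,"ry":0,"rz":0},
  {"dx":-30.7,"dy":-25.1,"dz":0,"rx":0,"ry":0,"rz":0},
  {"dx":-30.7,"dy":-25.1,"dz":0,"rx":0,"ry":0,"rz":0},
  {"dx":0,"dy":0,"dz":0,"rx":0,"ry":0,"rz":0},
])

```text
clock: 46.22
ee_pos: [0.5628, -0.2256, 0.2227]
orientation: [0.453, 0.892, -0.001, -0.002]
ft_force: [0.4, -1.0, -0.8]
finger_gap: 0.0253
grip_force: 25.0
```

Call:
jog_arm([
  {"dx":0,"dy":0,"dz":0,"rx":0,"ry":0,"rz":-7},
  {"dx":0,"dy":0,"dz":0,"rx":0,"ry":0,"rz":-7},
  {"dx":0,"dy":0,"dz":0,"rx":0,"ry":0,"rz":-7},
  {"dx":0,"dy":0,"dz":0,"rx":0,"ry":0,"rz":-7},
  {"dx":0,"dy":0,"dz":0,"rx":0,"ry":0,"rz":-7},
  {"dx":0,"dy":0,"dz":0,"rx":0,"ry":0,"rz":-7},
  {"dx":0,"dy":0,"dz":0,"rx":0,"ry":0,"rz":-6.2},
  {"dx":0,"dy":0,"dz":20,"rx":0,"ry":0,"rz":0},
])

```text
clock: 46.88
ee_pos: [0.566, -0.2203, 0.2071]
orientation: [0.044, 0.999, -0.001, 0.002]
ft_force: [0.6, 0.2, 0.6]
finger_gap: 0.0258
grip_force: 25.0
```

```bash
python3 -c "
from h import *
goto(.5646,-.2204,.031,174.7)"
```

```text
t 46.88 tcp [ 0.566  -0.2203  0.2071] head 174.95 tilt 0.24 gap 0.0258 F [0.6 0.2 0.6] grip 25.0
move mm [2.000e+00 1.000e-01 1.761e+02] rz 0.2 (mod 90)
```

Call:
jog_arm([
  {"dx":0,"dy":0,"dz":30,"rx":0,"ry":0,"rz":0},
  {"dx":0,"dy":0,"dz":38,"rx":0,"ry":0,"rz":0},
  {"dx":0,"dy":0,"dz":38,"rx":0,"ry":0,"rz":0},
  {"dx":0,"dy":0,"dz":32,"rx":0,"ry":0,"rz":0},
  {"dx":0,"dy":0,"dz":18,"rx":0,"ry":0,"rz":0},
  {"dx":0,"dy":0,"dz":10,"rx":0,"ry":0,"rz":0},
  {"dx":0,"dy":0,"dz":5,"rx":0,"ry":0,"rz":0},
  {"dx":0,"dy":0,"dz":3,"rx":0,"ry":0,"rz":0},
])

```text
clock: 47.55
ee_pos: [0.5644, -0.2196, 0.0306]
orientation: [0.046, 0.999, 0.0, -0.001]
ft_force: [0.6, -0.2, -0.0]
finger_gap: 0.026
grip_force: 25.0
```

Call:
jog_arm([
  {"dx":0,"dy":0,"dz":0,"rx":0,"ry":0,"rz":0},
  {"dx":0,"dy":0,"dz":0,"rx":0,"ry":0,"rz":0},
  {"dx":0,"dy":0,"dz":0,"rx":0,"ry":0,"rz":0},
  {"dx":0,"dy":0,"dz":0,"rx":0,"ry":0,"rz":0},
  {"dx":0,"dy":0,"dz":-20,"rx":0,"ry":0,"rz":0},
  {"dx":0,"dy":0,"dz":-40,"rx":0,"ry":0,"rz":0},
  {"dx":0,"dy":0,"dz":-40,"rx":0,"ry":0,"rz":0},
  {"dx":0,"dy":0,"dz":-40,"rx":0,"ry":0,"rz":0},
], jaw=0.19)

```text
clock: 48.22
ee_pos: [0.5645, -0.2199, 0.1735]
orientation: [0.046, 0.999, -0.0, 0.0]
ft_force: [0.4, -0.8, -0.1]
finger_gap: 0.0383
grip_force: 0.0
```

Call:
jog_arm([
  {"dx":35,"dy":0,"dz":0,"rx":0,"ry":0,"rz":0},
  {"dx":40,"dy":0,"dz":0,"rx":0,"ry":0,"rz":0},
  {"dx":40,"dy":0,"dz":0,"rx":0,"ry":0,"rz":0},
  {"dx":40,"dy":0,"dz":0,"rx":0,"ry":0,"rz":0},
  {"dx":0,"dy":0,"dz":0,"rx":0,"ry":0,"rz":0},
  {"dx":0,"dy":0,"dz":0,"rx":0,"ry":0,"rz":0},
  {"dx":0,"dy":0,"dz":0,"rx":0,"ry":0,"rz":0},
  {"dx":0,"dy":0,"dz":0,"rx":0,"ry":0,"rz":0},
], jaw=1)

```text
clock: 48.88
ee_pos: [0.4117, -0.2065, 0.1725]
orientation: [0.046, 0.999, -0.001, 0.001]
ft_force: [0.3, 0.2, -0.4]
finger_gap: 0.0004
grip_force: 0.0
```

```bash
python3 -c "
from cases import *
goto(.42,-.238,.05,174.7)
look('t10')
p=cv2.imread('pics/t10.png')[60:340,150:550]; cv2.imwrite('pics/t10c.png',cv2.resize(p,None,fx=2,fy=2))"
```

```text
t 48.88 tcp [ 0.4117 -0.2065  0.1725] head 174.74 tilt 0.12 gap 0.0004 F [ 0.3  0.2 -0.4] grip 0.0
move mm [-10.9 -30.5 122.5] rz 0.0 (mod 90)
[ 365.  -108.7] [50.5 25.8] bgr 60.0 116.0 72.0 fit [ 3.801000e-01 -1.014000e-01  9.419320e+01  2.946392e+02  5.800000e+01]
```

View pics/t10c.png

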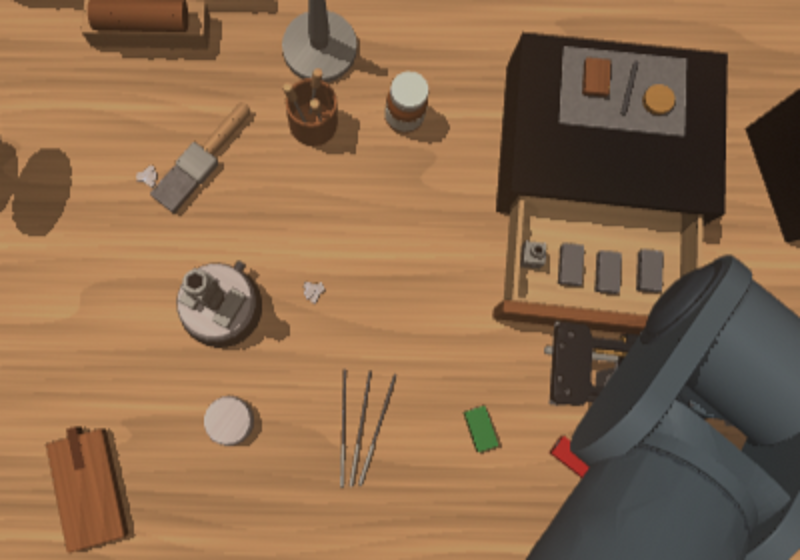

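All four leftovers are in the drawer: socket at (534,253), cases at (571,265), (608,272) and (650,270). No grey case is left outside. Now I'll push the drawer by its handle with shut fingers.

Call:
jog_arm([
  {"dx":7,"dy":-31,"dz":0,"rx":0,"ry":0,"rz":0},
  {"dx":0,"dy":0,"dz":30,"rx":0,"ry":0,"rz":0},
  {"dx":0,"dy":0,"dz":35,"rx":0,"ry":0,"rz":0},
  {"dx":0,"dy":0,"dz":35,"rx":0,"ry":0,"rz":0},
  {"dx":0,"dy":0,"dz":20,"rx":0,"ry":0,"rz":0},
  {"dx":0,"dy":0,"dz":11,"rx":0,"ry":0,"rz":0},
  {"dx":0,"dy":0,"dz":0,"rx":0,"ry":0,"rz":0},
  {"dx":0,"dy":0,"dz":0,"rx":0,"ry":0,"rz":0},
])

```text
clock: 49.6
ee_pos: [0.4014, -0.2364, 0.0408]
orientation: [0.046, 0.999, -0.0, 0.0]
ft_force: [-0.3, -0.2, 0.0]
finger_gap: 0.0003
grip_force: 0.0
```

Call:
jog_arm([
  {"dx":-8,"dy":0,"dz":0,"rx":0,"ry":0,"rz":0},
  {"dx":-8,"dy":0,"dz":0,"rx":0,"ry":0,"rz":0},
  {"dx":-8,"dy":0,"dz":0,"rx":0,"ry":0,"rz":0},
  {"dx":-8,"dy":0,"dz":0,"rx":0,"ry":0,"rz":0},
  {"dx":-8,"dy":0,"dz":0,"rx":0,"ry":0,"rz":0},
  {"dx":-10,"dy":0,"dz":0,"rx":0,"ry":0,"rz":0},
  {"dx":-10,"dy":0,"dz":0,"rx":0,"ry":0,"rz":0},
  {"dx":-10,"dy":0,"dz":0,"rx":0,"ry":0,"rz":0},
])

```text
clock: 50.27
ee_pos: [0.4713, -0.2425, 0.0405]
orientation: [0.046, 0.999, 0.0, -0.0]
ft_force: [-1.7, -0.1, 1.7]
finger_gap: 0.0005
grip_force: 0.7
```

Call:
jog_arm([
  {"dx":-10,"dy":0,"dz":0,"rx":0,"ry":0,"rz":0},
  {"dx":-10,"dy":0,"dz":0,"rx":0,"ry":0,"rz":0},
  {"dx":-10,"dy":0,"dz":0,"rx":0,"ry":0,"rz":0},
  {"dx":-10,"dy":0,"dz":0,"rx":0,"ry":0,"rz":0},
  {"dx":-10,"dy":0,"dz":0,"rx":0,"ry":0,"rz":0},
  {"dx":-10,"dy":0,"dz":0,"rx":0,"ry":0,"rz":0},
  {"dx":-8,"dy":0,"dz":0,"rx":0,"ry":0,"rz":0},
  {"dx":-5,"dy":0,"dz":0,"rx":0,"ry":0,"rz":0},
])

```text
clock: 50.93
ee_pos: [0.5441, -0.2493, 0.0404]
orientation: [0.046, 0.999, -0.0, 0.0]
ft_force: [-0.6, 0.1, 1.2]
finger_gap: 0.0005
grip_force: 0.6
```

```bash
python3 -c "
from h import *
goto(.731-.9957*.159,-.267+.0924*.159,.04,174.7)"
```

```text
t 50.93 tcp [ 0.5441 -0.2493  0.0404] head 174.73 tilt 0.02 gap 0.0005 F [-0.6  0.1  1.2] grip 0.6
move mm [-28.8  -0.4   0.4] rz 0.0 (mod 90)
```

Call:
jog_arm([
  {"dx":-5,"dy":0,"dz":0,"rx":0,"ry":0,"rz":0},
  {"dx":-5,"dy":0,"dz":0,"rx":0,"ry":0,"rz":0},
  {"dx":-5,"dy":0,"dz":0,"rx":0,"ry":0,"rz":0},
  {"dx":-3,"dy":0,"dz":0,"rx":0,"ry":0,"rz":0},
  {"dx":-2,"dy":0,"dz":0,"rx":0,"ry":0,"rz":0},
  {"dx":-2,"dy":0,"dz":0,"rx":0,"ry":0,"rz":0},
  {"dx":0,"dy":0,"dz":0,"rx":0,"ry":0,"rz":0},
  {"dx":0,"dy":0,"dz":0,"rx":0,"ry":0,"rz":0},
])

```text
clock: 51.6
ee_pos: [0.562, -0.2509, 0.0404]
orientation: [0.046, 0.999, 0.001, -0.004]
ft_force: [-11.7, 1.2, 8.7]
finger_gap: 0.0003
grip_force: 6.0
```

Call:
jog_arm([
  {"dx":-1.5,"dy":0,"dz":0,"rx":0,"ry":0,"rz":0},
  {"dx":-1.5,"dy":0,"dz":0,"rx":0,"ry":0,"rz":0},
  {"dx":-1.5,"dy":0,"dz":0,"rx":0,"ry":0,"rz":0},
  {"dx":0,"dy":0,"dz":0,"rx":0,"ry":0,"rz":0},
  {"dx":0,"dy":0,"dz":0,"rx":0,"ry":0,"rz":0},
  {"dx":0,"dy":0,"dz":0,"rx":0,"ry":0,"rz":0},
  {"dx":0,"dy":0,"dz":0,"rx":0,"ry":0,"rz":0},
  {"dx":0,"dy":0,"dz":0,"rx":0,"ry":0,"rz":0},
])

```text
clock: 52.27
ee_pos: [0.5622, -0.2509, 0.0404]
orientation: [0.045, 0.999, 0.002, -0.009]
ft_force: [-27.7, 3.9, 19.4]
finger_gap: 0.0007
grip_force: 14.2
```

Hard stop. Backing off and checking that it is truly shut.

Call:
jog_arm([
  {"dx":10,"dy":0,"dz":0,"rx":0,"ry":0,"rz":0},
  {"dx":30,"dy":0,"dz":0,"rx":0,"ry":0,"rz":0},
  {"dx":40,"dy":0,"dz":-10,"rx":0,"ry":0,"rz":0},
  {"dx":0,"dy":0,"dz":-40,"rx":0,"ry":0,"rz":0},
  {"dx":0,"dy":0,"dz":-40,"rx":0,"ry":0,"rz":0},
  {"dx":0,"dy":0,"dz":-40,"rx":0,"ry":0,"rz":0},
  {"dx":20,"dy":-30,"dz":0,"rx":0,"ry":0,"rz":0},
  {"dx":20,"dy":-30,"dz":0,"rx":0,"ry":0,"rz":0},
])

```text
clock: 52.93
ee_pos: [0.4462, -0.3018, 0.1747]
orientation: [0.044, 0.999, -0.003, 0.003]
ft_force: [-0.7, -1.3, -1.0]
finger_gap: 0.0006
grip_force: 0.0
```

```bash
python3 -c "
from cases import *
goto(.42,-.238,.05,174.7)
p,d=eyes.read_camera('top'); P=cloud('top',d).reshape(-1,3)
yw=np.radians(-5.3); ex=np.array([np.cos(yw),np.sin(yw)]); ey=np.array([-np.sin(yw),np.cos(yw)])
def uf(P): q=P[:,:2]-np.array([.731,-.267]); return q@ex,q@ey
X,Y=uf(P)
for l,m in {'top':(abs(P[:,2]-.09)<.004)&(X>-.125)&(X<.12),'front':(abs(P[:,2]-.077)<.004)&(X<-.09)&(X>-.2),'handle':(P[:,2]>.04)&(P[:,2]<.065)&(X<-.14)&(X>-.2)}.items():
    m=m&(abs(Y)<.11); print(l,m.sum(),np.percentile(X[m],[1,50,99]).round(4) if m.sum() else '')
P=cloud('top',np.load('top0.npy')).reshape(-1,3); X,Y=uf(P)
for l,m in {'front0':(abs(P[:,2]-.077)<.004)&(X<-.2)&(X>-.28),'handle0':(P[:,2]>.04)&(P[:,2]<.065)&(X<-.275)&(X>-.33)}.items():
    m=m&(abs(Y)<.11); print(l,m.sum(),np.percentile(X[m],[1,50,99]).round(4))
P=cloud('top',d).reshape(-1,3); n=P[(np.hypot(P[:,0]-.507,P[:,1]-.2138)<.025)]; w=n[abs(n[:,2]-.176)<.006]; print('sockettop',len(w),w.mean(0).round(4))
cv2.imwrite('pics/t11c.png',cv2.resize(p[60:340,150:550],None,fx=2,fy=2))"
```

```text
t 52.93 tcp [ 0.4462 -0.3018  0.1747] head 174.92 tilt 0.51 gap 0.0006 F [-0.7 -1.3 -1. ] grip 0.0
move mm [ 32.6  62.  124.1] rz 0.2 (mod 90)
top 5924 [-0.1023 -0.0243  0.1007]
front 617 [-0.1184 -0.1107 -0.1022]
handle 262 [-0.1585 -0.1538 -0.1413]
front0 618 [-0.2505 -0.2432 -0.2355]
handle0 273 [-0.2908 -0.2855 -0.2758]
sockettop 126 [0.5068 0.2136 0.1762]
```

View pics/t11c.png

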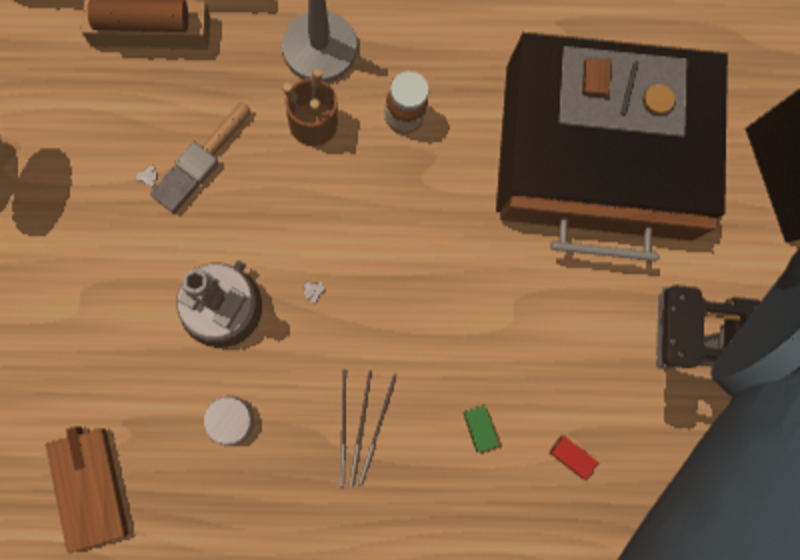

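The drawer front sits flush against the unit at (610,213), the stack stands at (195,283), and the bench is clear of grey cases. Handing in.

```bash
python3 -c "
from workcell import manip
print(manip.close_job())"
```

```text
the job is handed in; nothing more can be done
None
```

I finished the job and handed it in at about 53 s of robot time; no verdict came back. The extension bar and the wide socket were pressed to a hard stop on the vise, and the narrow socket and three grey cases are in the drawer, pushed to its stop with its front flush. The jar and cup were not touched.

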